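# Clear the packer's catch tray and reset its divider

## Task

First take the two finished cartons out of the packer's catch tray and stand both in the empty grey tote, right way up and flat on its floor. Then change the tray over for the next run: lift the tray divider by its loop until its pin is clear of the notched rail, slide it along and drop it fully home into the notch opposite the upright fin clip. Do not disturb the jar, the brass mortar or the bottle.

Things in the scene. Friction and masses are not known exactly. Their poses are not given: they have to be found in the camera images.
- packer: Fixed outlet of a carton packer. Origin: on the bench, under the catch tray's middle. y runs along tray and rail to the white housing (near face y = 240, x = -30 to 270 mm, 250 mm tall; chute lip from y = 180 mm, up to 95 mm high); x points from the robot side across the tray to the rail. Grey base plate 14 mm thick, x = -75 to 190, y = -190 to 190 mm; index strip along y at x = 170 mm, top z = 26 mm.
- tray_mid (a point): Middle of the floor of the open steel catch tray, 18 mm above the bench. Inside 120 mm (packer x) by 330 mm (packer y), walls 4 mm thick, rim 28 mm above its floor.
- rail_mid (a point): Middle of the floor of the middle notch of the steel notched rail, at packer x = 95, y = 0, z = 95 mm. Rail 16 mm wide, along packer y; five square notches at y = -100, -50, 0, 50, 100 mm, each 22 mm wide with rounded lips, 20 mm deep. Rail posts at y = -162 and 162 mm.
- divider_slide (a joint): Position of the divider along the rail in m, along the packer's y; 0 at the middle notch, where it starts; range -0.11 to 0.11. Runs easily (friction 0.6 N) once the pin is lifted, stays where it is left.
- divider_lift (a joint): How far the divider is lifted in m; 0 = fully down with its pin at the bottom of a notch; range 0 to 0.06. The pin clears the teeth above 0.020. It only moves straight up and down and falls back by its own weight (0.4 kg).
- loop_bar (a point): Middle of the top bar of the divider's loop handle, an upside-down U of 12 mm steel rod: bar along packer y, two upright legs, 80 mm clear between them. Bar centre at packer x = 95 mm and, divider down, z = 210 mm; 58 mm clear under the bar down to a crosspiece (top z = 146 mm). Can be hooked from below by tilted fingers, or pinched. Moves with the divider.
- plate (a point): Centre of the thin aluminium divider plate that stands across the tray: 108 mm (packer x) by 4 mm by 50 mm high, at packer x = 0, 4 mm above the tray floor. A strap 22 mm wide at x = 40 mm rises from it to an arm 16 mm wide (top z = 145 mm) that joins the crosspiece under the loop (104 mm long in y, x = 85 to 141 mm). All one piece with loop and pin.
- pin (a point): Middle of the divider's round cross pin, 14 mm in diameter, 36 mm long along packer x, 108 mm straight below loop_bar; it sits in a notch.
- clip: The setting clip: upright plain steel fin on a 26 mm square foot on the index strip, fin 24 mm (packer x) by 8 mm (packer y), top 66 mm above its foot. Origin: middle of the underside of its foot; axes as the packer's. Its packer y is that of the notch to use: -100, -50, 50 or 100 mm; the other three places carry flat round studs 24 mm across, 7 mm high.
- carton1_mid (a point): Centre of a finished white carton with a brown band, 84 mm (its x) by 46 mm (its y) by 50 mm high, 0.06 to 0.13 kg, standing on the tray floor on the -y side of the divider.
- carton2_mid (a point): Centre of the other carton, just the same, on the +y side of the divider.
- tote: Open shallow grey tote, 240 mm (its x) by 180 mm (its y) by 52 mm high outside, walls and floor 5 mm thick, fixed to the bench to the robot's right. Origin: middle of its underside.
- jar: Bystander: white ceramic jar with wooden lid, 68 mm in diameter, 110 mm tall, to the left of the robot. Origin: middle of its underside.
- mortar: Bystander: brass mortar bowl, 80 mm across, 70 mm tall. Origin: middle of its underside.
- bottle: Bystander: amber bottle, 56 mm in diameter, 130 mm tall, beyond the tote. Origin: middle of its underside.

How it is judged:
On the way, in this order (a step that is already met when the one before it is completed fails the run):
1. both cartons stand flat and upright on the floor of the tote (x of carton1_mid in the frame of tote between -0.115 and 0.115 m and y of carton1_mid in the frame of tote between -0.085 and 0.085 m and z of each of carton1_mid, carton2_mid in the frame of tote below 0.04 m and angle between each of carton1_mid, carton2_mid's own z axis and vertical below 0.15 rad and x of carton2_mid in the frame of tote between -0.115 and 0.115 m and y of carton2_mid in the frame of tote between -0.085 and 0.085 m), for 0.2 s.
2. the divider is lifted until its pin is clear of the teeth (value of joint divider_lift above 0.02 m), for 0.1 s.
3. the divider has been slid, pin above the notch floor, to the notch opposite the fin clip (y of pin in the frame of clip between -0.012 and 0.012 m and value of joint divider_lift above 0.004 m).
At the end, for the whole second after the job is handed in: Both cartons stand in the tote, centres inside its walls and less than 40 mm above its underside, tilted less than 0.15 rad; the divider's pin is within 8 mm along the rail of the fin clip and lifted less than 4 mm, that is, fully down in that notch (all of step 1 and y of pin in the frame of clip between -0.008 and 0.008 m and value of joint divider_lift below 0.004 m); the robot touches nothing.
It fails at once if the jar is pushed away or tipped (distance of jar from where it was at the start of the episode above 0.03 m or angle between jar's own z axis and vertical above 0.35 rad).
It fails at once if the mortar is pushed away or tipped (distance of mortar from where it was at the start of the episode above 0.03 m or angle between mortar's own z axis and vertical above 0.35 rad).
It fails at once if the bottle is pushed away or tipped (distance of bottle from where it was at the start of the episode above 0.03 m or angle between bottle's own z axis and vertical above 0.35 rad).
It also fails if it takes over 70 s, if anything falls off the work surface, if the arm or the gripper's body presses on something with over 40 N, if the wrist force passes 120 N, or if a joint passes its speed limit or range.

## Robot

A 6-joint arm with a two-finger parallel gripper is mounted at the origin on the work surface. World frame = base frame: x ahead of the robot, y to its left, z up, the work surface at z = 0. Lengths are in m, angles in rad, forces in N, time in s.
With the tool pointing down it reaches from about 0.375 to 0.975 m from the base axis. Payload 3.8 kg.
Tool frame: the origin (TCP) lies midway between the tips of the shut fingers; the grasp point (between the pads) lies 19 mm behind it; z points along the fingers, x is the direction in which the jaws open and shut, and the axes are right-handed (so a half turn about z gives the same grasp; the last joint's range is limited). The gripper opens to 85 mm and grips with 20 to 120 N. Pads are 22 mm wide; open, the fingers measure 114 mm over their backs; the gripper's body (76 mm by 85 mm) begins 54 mm behind the grasp point. The pads swing forward as they close: fully open they stand 13 mm farther back than shut.
Start: joints at [1.092, 0.264, 1.604, -0, 1.274, -0.037], TCP at [0.289, 0.61, 0.192] pointing down, gripper open.
Joint ranges: [-2.63, 2.63], [-0.94, 2.18], [0.31, 2.57], [-1.31, 4.45], [0, 2.66], [-2.55, 2.55]. Speed limits (rad/s): [2.57, 2.57, 3.14, 3.14, 3.14, 3.14].

## Interface

Orientations are given as a unit quaternion [w, x, y, z].
In Python, from workcell import env gives the robot as it stands.
- The arm moves only by the tool step_arm, never from a script. Its argument "moves" is a list that holds one entry, the list of rows, each a list of 5 numbers: the shift along the tool's x, y, z in cm, then the turn about the tool's z in degrees, then the gripper's target within -1 to 1 (fully open at 1, half-way at 0, shut at -1). A call has 1 to 8 rows; each row shifts and turns the commanded pose from where the row before left it, along the tool's axes as they then stand; what a row does not reach is not made up. A row lasts 1/12 s, in which the tool goes at most 41.7 mm and 7.16 degrees, less where a joint would pass 70% of its speed; a pose out of reach is approached as far as the arm can. A call with a gripper value outside its range is refused whole. The fingers move at their own pace and stop on an object; the grip force is fixed at half the most. Time passes only in rows, so rows that do not move let the fingers close. It gives the time, the measured TCP pose, the force and the opening at its end, in the units of the state.
- env.get_state(): the state, without advancing time (a new reading comes with each control period).
- env.capture(name): name is "side" or "top"; returns a dict with "image" (480x640x3 uint8, red, green, blue), "fx", "fy", "cx", "cy" (pixels), "distortion" ([k1, k2, p1, p2, k3] as OpenCV has them; the pictures are not rectified), "extrinsics" (4x4, takes a point from world to camera coordinates). Camera axes: x right, y up, looking along -z (the intrinsics and any distortion apply to the point x, -y, -z); pixel columns grow to the right and rows downward; lengths in m; the calibration is good to about 2 mm. A picture is of the moment at which its call begins. There is no depth.
- env.finish_job(): hands the job in, once; it reports no verdict.
Trained networks look in a picture, given as the dict that the camera call returned (one of the last four; its "shot" number tells which), for a name from the list of things; names that differ only in an ending like _2 or _b are one class to them, and where a whole thing is asked for, a point or a joint stands for the part that bears it (a point fixed in the world has none). Each returns a list of dicts, best first, with "confidence" (0 to 1); they miss things now and then, are a little off and sometimes report something else, mostly with a low value. They report only what shows in the picture. A call takes as long as a camera call.
- env.spot_in(picture, thing): "xy" ([column, row] in pixels, amid what is visible of it).
- env.landmark_of(picture, thing): "xy" ([column, row] in pixels: a listed point, or the origin of a listed thing).
The state is a dict: "t": time; "joint_pos": joint angles; "qd": joint speeds; "joint_efforts": joint torques, N m; "tool_pos": TCP position; "tool_rot": TCP orientation; "ft_force": force on the tool from outside, world axes, zero at the start; "ft_torque": the same for the moment, N m; "finger_gap": finger opening in m.
Only numpy, scipy, OpenCV 4.12 (cv2) and the standard library are available. Lean on these libraries where they do the work, as an engineer would, in place of code of your own. Each camera call takes 0.05 s, during which the arm holds its last target.

## Working session

There is one attempt and no reset: what is moved stays moved. The work goes in short steps, Python scripts to look and compute and a tool call to move; the robot and the scene stay as the last step left them, time stands still between calls to the robot, and variables do not carry over. Pictures are saved under pics/ and viewed, and the job is handed in when it is done.

Besides the shell and the picture viewer there is one more tool, called after "Emit:" as a command line: name --argument value ..., lists and objects as JSON in quotes. step_arm: Moves the arm, as the interface text tells. Its arguments: {"type":"object","properties":{"moves":{"type":"array","items":{"type":"array","items":{"type":"array","items":{"type":"number"}}}}},"required":["moves"]}

```bash
ls; mkdir -p pics
python3 - <<'E'
from workcell import env
import cv2
print(env.get_state())
for n in ["side","top"]:
    p=env.capture(n)
    cv2.imwrite(f"pics/{n}0.png",p["image"][:,:,::-1])
    print(n,p["fx"],p["fy"],p["cx"],p["cy"],p["distortion"],p["extrinsics"],p.get("shot"))
    for t in ["packer","tray_mid","rail_mid","loop_bar","plate","pin","clip","carton1_mid","carton2_mid","tote","jar","mortar","bottle"]:
        r=env.landmark_of(p,t); s=env.spot_in(p,t)
        print(t,[(x["xy"],x["confidence"]) for x in r[:3]],"|",[(x["xy"],x["confidence"]) for x in s[:2]])
print(env.get_state()["t"])
E
```

```text
pics
{'t': 0.0, 'joint_pos': array([ 1.09211121e+00,  2.64779427e-01,  1.60540624e+00,  1.29445680e-05,
        1.27372539e+00, -3.69055815e-02]), 'qd': array([-6.59327195e-04,  2.07028816e-03, -1.50434259e-03, -2.07928780e-05,
       -4.09640722e-04,  5.13804232e-04]), 'joint_efforts': array([ 1.88696422e-04, -5.15109873e+01, -3.67322695e+01, -9.68697327e-05,
        1.26887381e-02, -1.33928367e-06]), 'tool_pos': array([0.28820597, 0.60944242, 0.19112704]), 'tool_rot': array([ 5.78270628e-04,  8.44852161e-01,  5.34998581e-01, -1.00468423e-03]), 'ft_force': array([-0.13738255,  0.78527862,  0.48834271]), 'ft_torque': array([-0.01188504, -0.08286892,  0.00288776]), 'finger_gap': 0.08543075895219374}
side 563.2678605772112 563.2678605772112 319.98092976285415 235.25604331829962 [-0.01443009  0.          0.          0.          0.        ] [[ 0.99957443 -0.02003026  0.02120732 -0.5019414 ]
 [-0.00201787  0.67777511  0.73526651 -0.09844469]
 [-0.02910137 -0.73499639  0.67744625 -1.5065158 ]
 [ 0.          0.          0.          1.        ]] 1
packer [([329.2, 259.9], 0.7)] | [([369.2, 1
[... 1578 characters left out ...]
[267.7, 161.0], 0.76)]
plate [([266.2, 217.1], 0.92)] | [([264.0, 162.2], 0.92)]
pin [([271.8, 172.4], 0.88)] | [([268.5, 162.7], 0.84)]
clip [([353.9, 298.2], 0.64), ([254.5, 145.5], 0.61), ([306.9, 218.8], 0.42)] | [([256.2, 142.0], 0.52)]
carton1_mid [([307.4, 220.3], 0.66), ([441.7, 264.5], 0.48)] | [([308.2, 223.2], 0.96)]
carton2_mid [([230.2, 214.6], 0.66), ([272.6, 171.2], 0.47)] | [([231.4, 213.2], 0.97)]
tote [([440.4, 266.7], 0.81)] | [([443.5, 266.1], 0.95)]
jar [([182.9, 313.1], 0.88)] | [([179.5, 317.4], 0.85)]
mortar [([353.7, 299.2], 0.86)] | [([356.4, 301.1], 0.79)]
bottle [([426.6, 168.7], 0.66), ([269.7, 172.1], 0.56)] | [([432.4, 164.5], 0.94), ([180.6, 318.9], 0.33)]
2.7
```

View pics/side0.png

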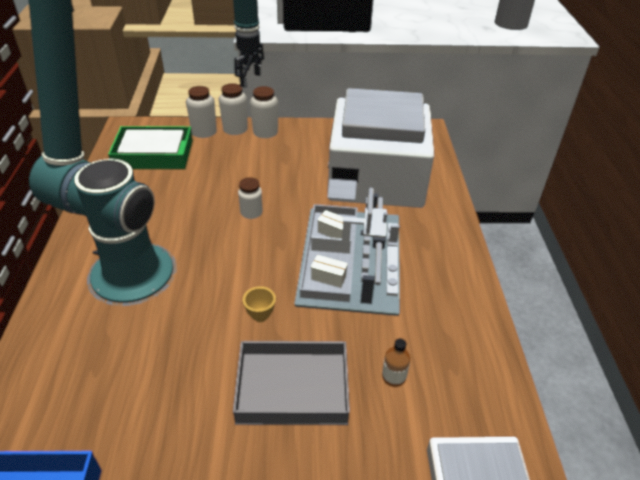

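View pics/top0.png

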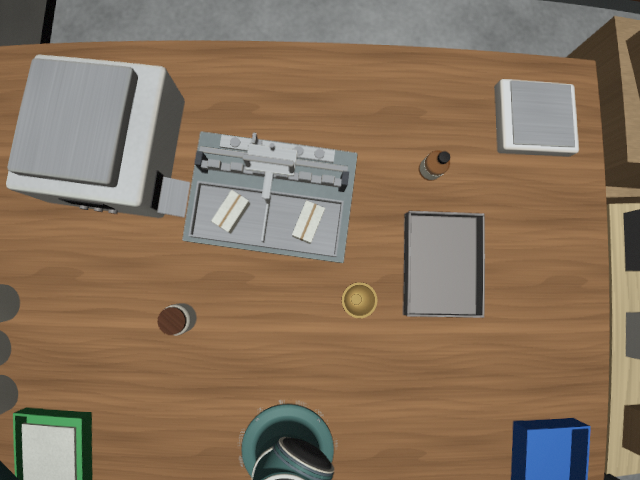

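Run:
```python
import cv2
a=cv2.imread("pics/top0.png");cv2.imwrite("pics/topc.png",cv2.resize(a[120:280,170:370],None,fx=4,fy=3.75,interpolation=cv2.INTER_CUBIC))
a=cv2.imread("pics/side0.png");cv2.imwrite("pics/sidec.png",cv2.resize(a[170:310,270:450],None,fx=4.2,fy=4.2,interpolation=cv2.INTER_CUBIC))
```

```text
(no output)
```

View pics/topc.png

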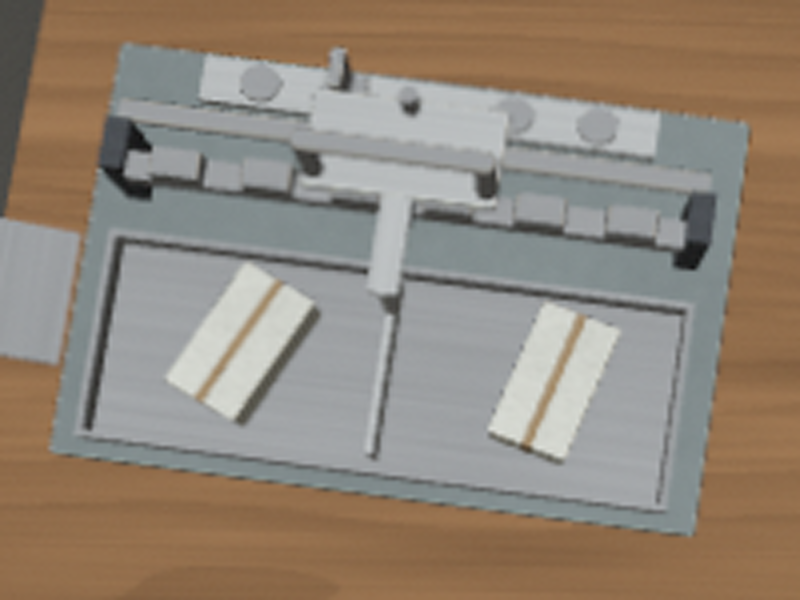

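View pics/sidec.png

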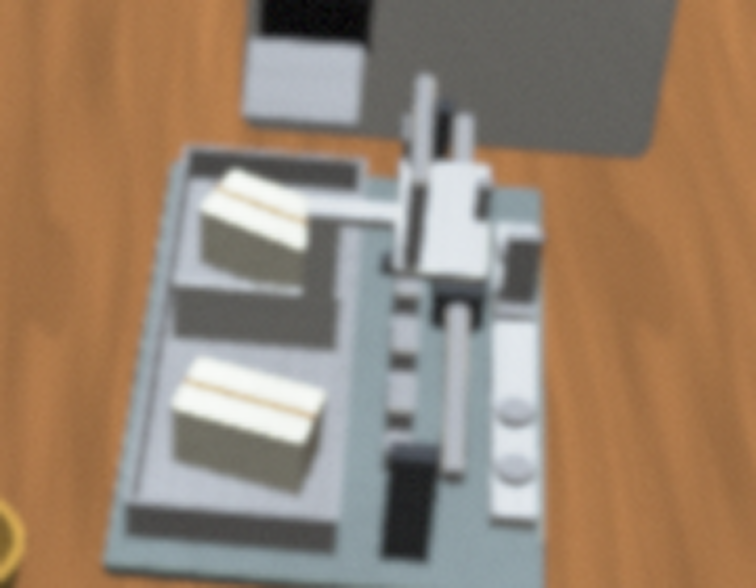

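```bash
cat > h.py <<'E'
import numpy as np, cv2
from scipy.optimize import least_squares
CAM={'side':dict(f=563.2678605772112,cx=319.98092976285415,cy=235.25604331829962,d=[-0.01443009,0,0,0,0],E=np.array([[0.99957443,-0.02003026,0.02120732,-0.5019414],[-0.00201787,0.67777511,0.73526651,-0.09844469],[-0.02910137,-0.73499639,0.67744625,-1.5065158]])),
'top':dict(f=502.98162861845395,cx=311.7018851769249,cy=235.6651146800321,d=[-0.14089508,0,0,0,0],E=np.array([[0.01551679,-0.99941044,0.03062673,-0.05702798],[0.99569983,0.01824247,0.09082433,-0.49552048],[-0.09132949,0.02908573,0.99539587,-1.13701964]]))}
F=np.diag([1,-1,-1])
def proj(c,P):
    c=CAM[c];P=np.atleast_2d(P).astype(float)
    R=F@c['E'][:,:3];t=F@c['E'][:,3]
    K=np.array([[c['f'],0,c['cx']],[0,c['f'],c['cy']],[0,0,1]])
    return cv2.projectPoints(P.reshape(-1,1,3),cv2.Rodrigues(R)[0],t,K,np.array(c['d']))[0].reshape(-1,2)
def unproj(cn,uv,z):
    c=CAM[cn];K=np.array([[c['f'],0,c['cx']],[0,c['f'],c['cy']],[0,0,1]])
    n=cv2.undistortPoints(np.array(uv,float).reshape(-1,1,2),K,np.array(c['d'])).reshape(-1,2)
    R=F@c['E'][:,:3];t=F@c['E'][:,3]
    o=-R.T@t; d=(R.T@np.c_[n,np.ones(len(n))].T).T
    return o+d*((z-o[2])/d[:,2])[:,None]
def w(pose,P):
    x,y,a=pose;P=np.atleast_2d(P);c,s=np.cos(a),np.sin(a)
    return np.c_[x+c*P[:,0]-s*P[:,1],y+s*P[:,0]+c*P[:,1],P[:,2]]
def fit(obs,P,x0):  # obs list of (cam,uv,Pidx)
    def r(p):
        return np.concatenate([(proj(c,w(p,P[i]))[0]-uv) for c,uv,i in obs])
    s=least_squares(r,x0,loss='soft_l1');return s.x,np.abs(s.fun).reshape(-1,2).round(1).tolist()
E
python3 - <<'E'
from h import *
zt=lambda u,v:((u+.5)/4-.5+170,(v+.5)/3.75-.5+120)
zs=lambda u,v:((u+.5)/4.2-.5+270,(v+.5)/4.2-.5+170)
B=np.array([[190,190,14],[190,-190,14],[-75,-190,14],[-75,190,14],[0,0,18],[95,0,95]])/1000.
o=[('top',zt(*q),i) for i,q in enumerate([(123,43),(748,122),(692,532),(52,450)])]
o2=o+[('side',zs(545,190),0),('side',zs(545,580),1),('side',zs(108,567),2)]
for oo in(o,o2[4:],o2):print('packer',fit(oo,B,[.55,.1,0.1]))
p=fit(o2,B,[.55,.1,0.1])[0]
C=np.array([[s*.042,t*.023,.068] for s,t in [(1,1),(1,-1),(-1,-1),(-1,1)]])
for n,cs in (('c2',[(248,262),(318,304),(239,420),(166,378)]),('c1',[(547,301),(620,330),(563,462),(488,430)])):
    # long axis: +x up
    oo=[('top',zt(*q),i) for i,q in enumerate(cs)]
    print(n,fit(oo,C,[.5,.1,-.3]))
    q=unproj('top',[x[1] for x in oo],.068);print(q.round(4).tolist(),q.mean(0))
for n,cs in (('c2',[(237,170),(308,212),(307,248),(202,208)]),('c1',[(200,357),(325,392),(303,445),(173,404)])):
    q=unproj('side',[zs(*x) for x in cs],.068);print(n,'side',q.mean(0),q.round(3).tolist())
T=np.array([[s*.12,t*.09,.052] for s,t in [(-1,1),(1,1),(1,-1),(-1,-1)]])
q=unproj('top',[(405,212),(484,213),(484,317),(404,316)],.052);print('tote',q.round(3).tolist(),q.mean(0))
q=unproj('side',[(241,342),(347,342),(349,409),(236,409)],.052);print('tote side',q.round(3).tolist())
for n,uv,z in(('mortar',(359,300),.07),('jar',(174,320),.11),('bottle',(443,157),.13)):print(n,unproj('top',[uv],z))
for n,P in(('clipfin',[.17,.05,.092]),('loop',[.095,0,.21]),('plate top',[0,0,.072]),('rail',[.095,0,.095])):
    print(n,w(p,[P]),proj('top',w(p,[P])),proj('side',w(p,[P])))
E
```

```text
packer (array([ 0.53370223,  0.056297  , -0.11832948]), [[0.7, 0.7], [0.8, 0.4], [0.8, 0.7], [1.0, 0.3]])
packer (array([ 0.53230796,  0.05755024, -0.11386984]), [[0.4, 0.6], [1.0, 4.9], [0.4, 1.1]])
packer (array([ 0.53319848,  0.05656861, -0.11714094]), [[0.9, 0.5], [0.6, 0.3], [0.7, 0.8], [1.1, 0.7], [0.1, 0.2], [1.1, 5.4], [0.3, 0.9]])
c2 (array([ 0.54525734,  0.13485546, -0.54485985]), [[0.3, 0.2], [0.0, 0.5], [0.7, 0.2], [0.3, 0.4]])
[[0.5927, 0.1334, 0.068], [0.5681, 0.0935, 0.068], [0.498, 0.1354, 0.068], [0.5222, 0.1769, 0.068]] [0.54523979 0.13479881 0.068     ]
c1 (array([ 0.52472508, -0.03921349, -0.38091349]), [[0.3, 0.0], [0.4, 0.2], [0.1, 0.4], [0.2, 0.1]])
[[0.5723, -0.0342, 0.068], [0.5557, -0.0752, 0.068], [0.4763, -0.0446, 0.068], [0.4945, -0.0028, 0.068]] [ 0.52471794 -0.03920495  0.068     ]
c2 side [0.53796412 0.13855154 0.068     ] [[0.522, 0.179, 0.068], [0.568, 0.136, 0.068], [0.565, 0.1, 0.068], [0.497, 0.14, 0.068]]
c1 side [ 0.52344456 -0.03837438  0.068     ] [[0.493, -0.002, 0.068], [0.57, -0.032, 0.068], [0.554, -0.077, 0.068], [0.476, -0.043, 0.068]]
tote [[0.552, -0.26, 0.052], [0.554, -0.448, 0.052], [0.314, -0.445, 0.052], [0.316, -0.258, 0.052]] [ 0.43408228 -0.35281486  0.052     ]
tote side [[0.316, -0.269, 0.052], [0.558, -0.27, 0.052], [0.552, -0.44, 0.052], [0.319, -0.438, 0.052]]
mortar [[ 0.35177086 -0.15369844  0.07      ]]
jar [[0.30398481 0.24253732 0.11      ]]
bottle [[ 0.66339889 -0.32810359  0.13      ]]
clipfin [[0.7078771 0.0863575 0.092    ]] [[253.31571952 136.84231253]] [[395.8324358  225.56442355]]
loop [[0.62754743 0.04546565 0.21      ]] [[267.77970352 159.71236945]] [[371.24221817 201.24522382]]
plate top [[0.53319848 0.05656861 0.072     ]] [[265.15755998 216.26959285]] [[331.66538741 238.32017599]]
rail [[0.62754743 0.04546565 0.095     ]] [[270.70448616 172.3174864 ]] [[367.65269704 234.89606103]]
```

```bash
cat > go.py <<'E'
import sys,numpy as np
from scipy.spatial.transform import Rotation as Ro
from workcell import env
# args: x y z yawdeg(jaw axis, mod 180; or 'k')  -> turn first, then shift
def plan(x,y,z,yaw=None,q=None,p=None):
    s=env.get_state()
    q=s['tool_rot'] if q is None else q; p=s['tool_pos'] if p is None else p
    R=Ro.from_quat([*q[1:],q[0]]).as_matrix()
    cur=np.degrees(np.arctan2(R[1,0],R[0,0])); tn=0
    if yaw is not None:
        tn=-((yaw-cur+90)%180-90)
    R2=R@Ro.from_euler('z',tn,degrees=True).as_matrix()
    d=R2.T@(np.array([x,y,z])-p)*100
    n=int(np.ceil(np.linalg.norm(d)/4.1))
    print('pos',p.round(4),'yaw',cur.round(1),'tilt z',R[:,2].round(3),'F',s['ft_force'].round(1),'gap',round(s['finger_gap'],4),'t',round(s['t'],2),'j',s['joint_pos'].round(2))
    print('turn',round(tn,1),'shift cm',d.round(2),'rows',n,'each',(d/max(n,1)).round(2))
    return [*q],np.array([x,y,z])
if __name__=='__main__':
    a=sys.argv[1:]; plan(*map(float,a[:3]),None if len(a)<4 or a[3]=='k' else float(a[3]))
E
python3 go.py 0.42 0.2 0.191 58.8
```

```text
pos [0.2886 0.6102 0.1925] yaw 64.7 tilt z [ 0.  0. -1.] F [0.4 0.1 0.2] gap 0.0853 t 2.7 j [ 1.09  0.26  1.6  -0.    1.27 -0.04]
turn 5.9 shift cm [-28.28  32.49   0.15] rows 11 each [-2.57  2.95  0.01]
```

Emit:
step_arm --moves '[[[0, 0, 0, 5.9, 0.7], [-2.57, 2.95, 0, 0, 0.7], [-2.57, 2.95, 0, 0, 0.7], [-2.57, 2.95, 0, 0, 0.7], [-2.57, 2.95, 0, 0, 0.7], [-2.57, 2.95, 0, 0, 0.7], [-2.57, 2.95, 0, 0, 0.7], [-2.57, 2.95, 0, 0, 0.7]]]'

```text
t: 3.37
tool_pos: [0.3722, 0.3476, 0.1927]
tool_rot: [0.0, 0.871, 0.491, 0.0]
ft_force: [0.3, 0.1, 0.2]
finger_gap: 0.0725
```

Emit:
step_arm --moves '[[[-2.57, 2.95, 0, 0, 0.7], [-2.57, 2.95, 0, 0, 0.7], [-2.57, 2.95, 0, 0, 0.7], [-2.57, 2.95, 0, 0, 0.7], [0, 0, 0, 0, 0.7]]]'

```text
t: 3.78
tool_pos: [0.4213, 0.1944, 0.1928]
tool_rot: [0.002, 0.873, 0.488, -0.0]
ft_force: [-0.2, 0.9, -0.2]
finger_gap: 0.0725
```

```bash
python3 go.py 0.544 0.135 0.12 58.8
```

```text
pos [0.4213 0.1944 0.1928] yaw 58.5 tilt z [ 0.002 -0.003 -1.   ] F [-0.2  0.9 -0.2] gap 0.0725 t 3.78 j [ 0.38 -0.14  2.04 -0.    1.25 -0.64]
turn -0.3 shift cm [ 1.28 13.55  7.32] rows 4 each [0.32 3.39 1.83]
```

Emit:
step_arm --moves '[[[0.32, 3.39, 1.8, 0, 0.7], [0.32, 3.39, 1.8, 0, 0.7], [0.32, 3.39, 1.8, 0, 0.7], [0.32, 3.39, 1.8, 0, 0.7], [0, 0, 0, 0, 0.7], [0, 0, 0, 0, 0.7]]]'

```text
t: 4.28
tool_pos: [0.5419, 0.1402, 0.1184]
tool_rot: [-0.001, 0.872, 0.49, -0.002]
ft_force: [-0.1, 0.5, 0.4]
finger_gap: 0.073
```

```bash
python3 go.py 0.544 0.135 0.027 58.8
python3 - <<'E'
from workcell import env
import cv2
p=env.capture("top");a=p["image"][:,:,::-1]
cv2.imwrite("pics/t1.png",cv2.resize(a[120:280,170:370],None,fx=4,fy=3.75,interpolation=cv2.INTER_CUBIC))
p=env.capture("side");a=p["image"][:,:,::-1]
cv2.imwrite("pics/s1.png",cv2.resize(a[120:310,240:450],None,fx=3,fy=3,interpolation=cv2.INTER_CUBIC))
E
```

```text
pos [0.5419 0.1402 0.1184] yaw 58.7 tilt z [-0.004 -0.001 -1.   ] F [-0.1  0.5  0.4] gap 0.073 t 4.28 j [ 0.21  0.11  1.93  0.    1.11 -0.82]
turn -0.1 shift cm [-0.31  0.48  9.14] rows 3 each [-0.1   0.16  3.05]
```

View pics/t1.png

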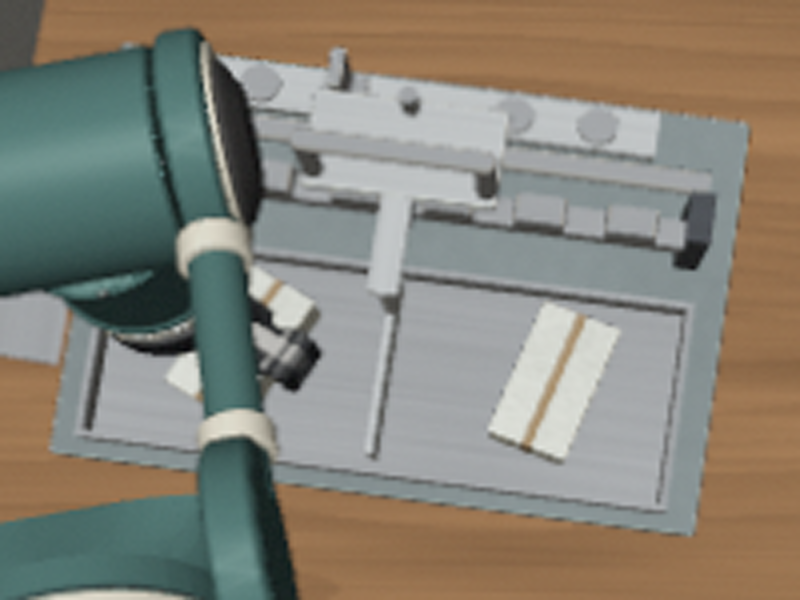

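View pics/s1.png

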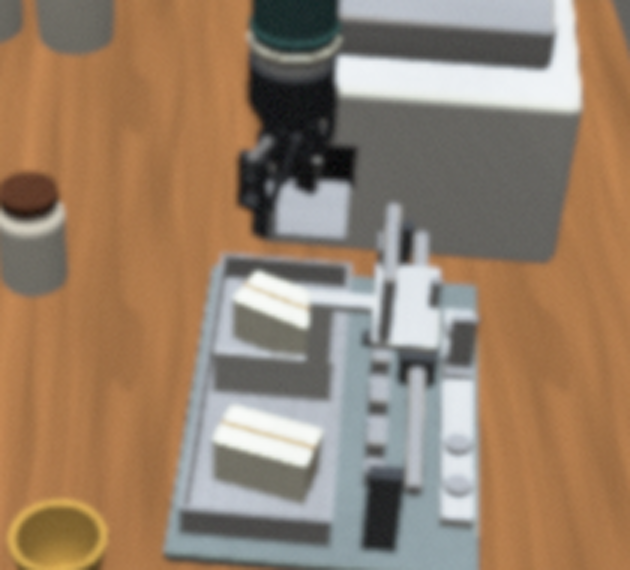

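Emit:
step_arm --moves '[[[-0.3, 0.4, 2.5, 0, 0.7], [0, 0, 2.5, 0, 0.7], [0, 0, 2, 0, 0.7], [0, 0, 0, 0, 0.7], [0, 0, 0, 0, 0.7]]]'

```text
t: 4.8
tool_pos: [0.5427, 0.1371, 0.0508]
tool_rot: [-0.0, 0.871, 0.491, -0.001]
ft_force: [0.7, -0.5, 0.8]
finger_gap: 0.0724
```

```bash
python3 go.py 0.545 0.135 0.027 58.8
```

```text
pos [0.5427 0.1371 0.0508] yaw 58.9 tilt z [-0.001 -0.    -1.   ] F [ 0.7 -0.5  0.8] gap 0.0724 t 4.8 j [ 0.2   0.18  1.99  0.    0.98 -0.82]
turn 0.1 shift cm [-0.06  0.31  2.38] rows 1 each [-0.06  0.31  2.38]
```

Emit:
step_arm --moves '[[[0, 0.3, 2.3, 0, 0.7], [0, 0, 0, 0, 0.7], [0, 0, 0, 0, -1], [0, 0, 0, 0, -1], [0, 0, 0, 0, -1], [0, 0, 0, 0, -1], [0, 0, 0, 0, -1], [0, 0, 0, 0, -1]]]'

```text
t: 5.47
tool_pos: [0.5479, 0.1347, 0.0292]
tool_rot: [0.001, 0.871, 0.491, 0.001]
ft_force: [-0.9, -0.9, 6.7]
finger_gap: 0.0009
```

Emit:
step_arm --moves '[[[0, 0, -1, 0, -1], [0, 0, -2.5, 0, -1], [0, 0, -3, 0, -1], [0, 0, -3, 0, -1], [0, 0, -2, 0, -1], [0, 0, 0, 0, -1]]]'

```text
t: 5.97
tool_pos: [0.5508, 0.1356, 0.1494]
tool_rot: [0.002, 0.871, 0.491, 0.005]
ft_force: [0.6, 0.3, 1.5]
finger_gap: -0.0
```

```bash
python3 go.py 0.455 0.06 0.16
python3 - <<'E'
from workcell import env
import cv2
p=env.capture("side");a=p["image"][:,:,::-1]
cv2.imwrite("pics/s2.png",cv2.resize(a[120:310,240:450],None,fx=3,fy=3,interpolation=cv2.INTER_CUBIC))
E
```

```text
pos [0.5508 0.1356 0.1494] yaw 58.8 tilt z [ 0.01   0.002 -1.   ] F [0.6 0.3 1.5] gap -0.0 t 5.97 j [ 0.2   0.08  1.89  0.    1.15 -0.83]
turn 0 shift cm [-11.42  -4.26  -1.18] rows 3 each [-3.81 -1.42 -0.39]
```

View pics/s2.png

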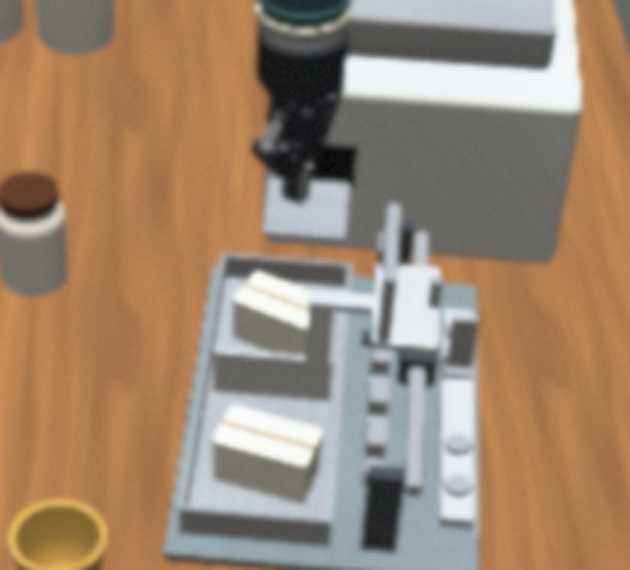

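Run:
```python
from h import *
from workcell import env
p=env.capture("side");print(p["extrinsics"].round(3).tolist())
for c in('side','top'):print(c,proj(c,[[.5508,.1356,.1494],[.545,.135,.068],[0,0,0],[.545,.135,.018]]))
print(((proj('side',[[.5508,.1356,.1494]])-[240,120])*3))
```

```text
[[1.0, -0.02, 0.021, -0.502], [-0.002, 0.678, 0.735, -0.098], [-0.029, -0.735, 0.677, -1.507], [0.0, 0.0, 0.0, 1.0]]
side [[338.15383005 197.41199783]
 [334.84037937 220.25764901]
 [132.62335649 272.00208224]
 [334.15669185 233.43963723]]
top [[224.90204092 202.30769113]
 [230.21455711 210.61161947]
 [287.15852689 448.92423204]
 [233.01107489 213.62731281]]
[[294.46149014 232.23599349]]
```

Run:
```python
from h import *
from workcell import env
s=env.get_state();print(s['tool_pos'],s['joint_pos'],s['t'])
for n in('side','top'):
    p=env.capture(n);a=p["image"][:,:,::-1].copy()
    u,v=proj(n,[s['tool_pos']])[0]
    x0,y0=int(u)-60,int(v)-60
    b=cv2.resize(a[y0:y0+110,x0:x0+120],None,fx=6,fy=5.4,interpolation=cv2.INTER_CUBIC)
    cv2.circle(b,(int((u-x0+.5)*6),int((v-y0+.5)*5.4)),4,(0,0,255),-1)
    cv2.imwrite(f"pics/z_{n}.png",b);print(x0,y0)
```

```text
[0.54763415 0.13496771 0.14436211] [ 1.97410873e-01  8.85202263e-02  1.89992059e+00  1.08311261e-04
  1.14994224e+00 -8.28612631e-01] 6.0667
276 139
165 144
```

View pics/z_side.png

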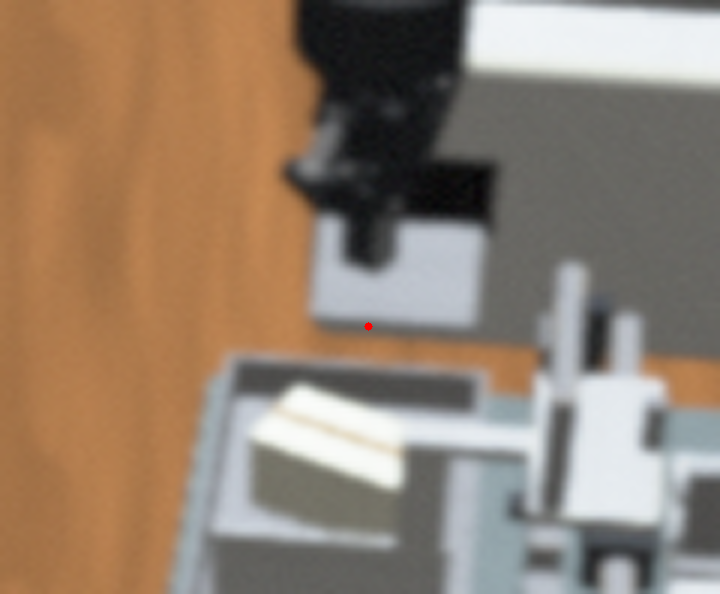

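View pics/z_top.png

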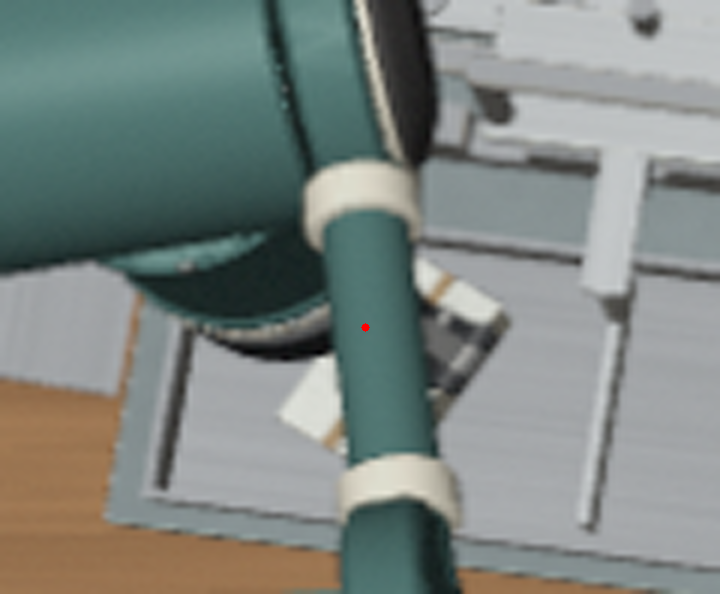

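Run:
```python
from h import *
p=np.array([.2886,.6102,.1925])
print(proj('side',[p,p+[0,0,.013],p+[0,0,.05]]))
a=cv2.imread('pics/side0.png');cv2.imwrite('pics/z3.png',cv2.resize(a[0:120,190:310],None,fx=5,fy=5,interpolation=cv2.INTER_CUBIC))
q=np.array([.5476,.135,.1444])
for h in(0,.04,.1,.2,.3):print(h,[proj(c,[q+[0,0,h]]).round(1).tolist() for c in('side','top')])
```

```text
[[251.95874387  95.25763022]
 [251.71868732  91.64053515]
 [251.02318886  81.15493858]]
0 [[[336.9, 199.0]], [[225.5, 204.2]]]
0.04 [[[337.5, 187.3]], [[222.7, 201.2]]]
0.1 [[[338.5, 168.9]], [[218.1, 196.1]]]
0.2 [[[340.3, 135.8]], [[209.0, 186.1]]]
0.3 [[[342.2, 99.4]], [[197.5, 173.4]]]
```

View pics/z3.png

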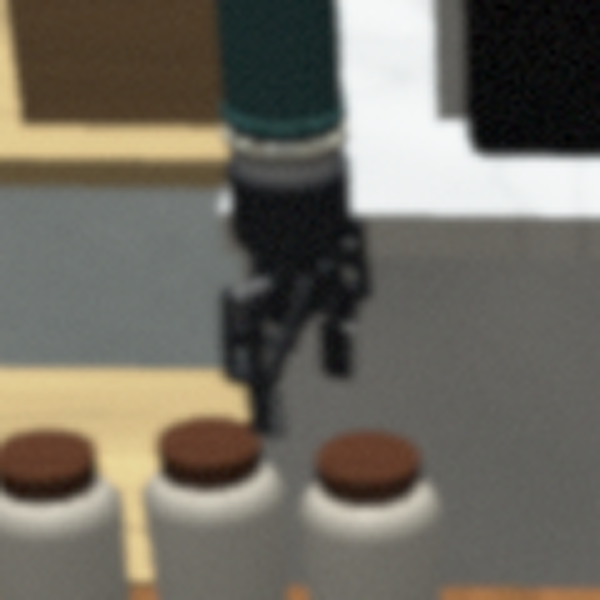

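```bash
python3 go.py 0.545 0.135 0.04 58.8
```

```text
pos [0.5457 0.1346 0.1416] yaw 58.8 tilt z [-0.002 -0.    -1.   ] F [ 0.2  0.7 -1.3] gap -0.0003 t 6.17 j [ 0.2   0.09  1.9   0.    1.15 -0.83]
turn -0.0 shift cm [ 0.02 -0.06 10.16] rows 3 each [ 0.01 -0.02  3.39]
```

Emit:
step_arm --moves '[[[0, 0, 1.4, 0, 0.7], [0, 0, 3, 0, 0.7], [0, 0, 3, 0, 0.7], [0, 0, 2, 0, 0.7], [0, 0, 0, 0, 0.7], [0, 0, 0, 0, 0.7]]]'

```text
t: 6.67
tool_pos: [0.5438, 0.1342, 0.0457]
tool_rot: [-0.001, 0.871, 0.491, -0.003]
ft_force: [-0.3, 0.4, 1.1]
finger_gap: 0.0717
```

```bash
python3 go.py 0.545 0.135 0.0 58.8
python3 - <<'E'
from h import *
from workcell import env
s=env.get_state();n='side'
p=env.capture(n);a=p["image"][:,:,::-1].copy()
u,v=proj(n,[s['tool_pos']])[0]
x0,y0=int(u)-60,int(v)-60
b=cv2.resize(a[y0:y0+110,x0:x0+120],None,fx=6,fy=5.4,interpolation=cv2.INTER_CUBIC)
cv2.circle(b,(int((u-x0+.5)*6),int((v-y0+.5)*5.4)),4,(0,0,255),-1)
cv2.imwrite(f"pics/z4_{n}.png",b)
E
```

```text
pos [0.5438 0.1342 0.0457] yaw 58.8 tilt z [-0.006 -0.001 -1.   ] F [-0.3  0.4  1.1] gap 0.0717 t 6.67 j [ 0.2   0.19  1.98  0.    0.97 -0.83]
turn -0.0 shift cm [0.15 0.08 4.57] rows 2 each [0.08 0.04 2.28]
```

View pics/z4_side.png

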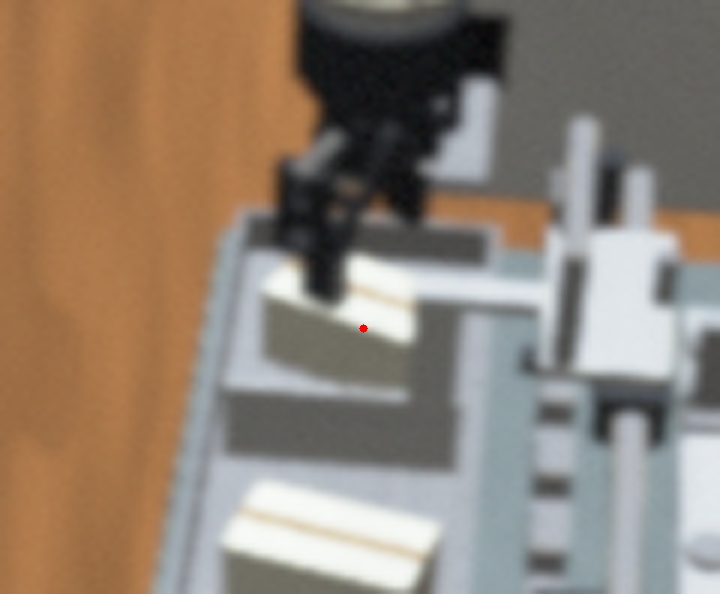

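Run:
```python
from h import *
q=np.array([.5438,.1342,.0457]);b=proj('side',[q])[0]
for g in(.036,.044):
  for h in(.06,.08,.1):
    print(g,h,proj('side',[[q[0]-.52*g,q[1]-.855*g,h]])[0]-b)
```

```text
0.036 0.06 [-6.13748985  3.54226279]
0.036 0.08 [-5.91253382 -1.87037087]
0.036 0.1 [-5.68361883 -7.37877339]
0.044 0.06 [-7.57034517  5.20407812]
0.044 0.08 [-7.35724308 -0.21205702]
0.044 0.1 [-7.14037478 -5.72436081]
```

Emit:
step_arm --moves '[[[0.15, 0.05, 2, 0, 0.7], [0, 0, 2, 0, 0.7], [0, 0, 0, 0, 0.7], [0, 0, 0, 0, 0.7]]]'

```text
t: 7.05
tool_pos: [0.5479, 0.1358, 0.0091]
tool_rot: [-0.0, 0.871, 0.491, -0.0]
ft_force: [0.1, 0.0, 0.4]
finger_gap: 0.0727
```

```bash
python3 go.py 0.545 0.135 -0.013 58.8
```

```text
pos [0.5479 0.1358 0.0091] yaw 58.8 tilt z [-0. -0. -1.] F [0.1 0.  0.4] gap 0.0727 t 7.05 j [ 0.2   0.24  2.    0.    0.9  -0.83]
turn -0.0 shift cm [-0.21 -0.21  2.21] rows 1 each [-0.21 -0.21  2.21]
```

Emit:
step_arm --moves '[[[-0.1, -0.1, 1.9, 0, 0.7], [0, 0, 0, 0, 0.7], [0, 0, 0, 0, -1], [0, 0, 0, 0, -1], [0, 0, 0, 0, -1], [0, 0, 0, 0, -1], [0, 0, 0, 0, -1]]]'

```text
t: 7.63
tool_pos: [0.5482, 0.1357, -0.0086]
tool_rot: [0.001, 0.871, 0.491, 0.001]
ft_force: [-0.2, 0.1, 6.4]
finger_gap: 0.0456
```

Emit:
step_arm --moves '[[[0, 0, -0.5, 0, -1], [0, 0, -2, 0, -1], [0, 0, -3, 0, -1], [0, 0, -3, 0, -1], [0, 0, -3, 0, -1], [0, 0, -1, 0, -1], [0, 0, 0, 0, -1]]]'

```text
t: 8.22
tool_pos: [0.5493, 0.136, 0.1184]
tool_rot: [0.001, 0.871, 0.491, 0.003]
ft_force: [-0.0, 0.5, -0.1]
finger_gap: 0.0454
```

```bash
python3 go.py 0.455 0.06 0.125 90
python3 - <<'E'
from workcell import env
import cv2
p=env.capture("side");a=p["image"][:,:,::-1]
cv2.imwrite("pics/s5.png",cv2.resize(a[120:310,240:450],None,fx=3,fy=3,interpolation=cv2.INTER_CUBIC))
E
```

```text
pos [0.5493 0.136  0.1184] yaw 58.8 tilt z [ 0.007  0.001 -1.   ] F [-0.   0.5 -0.1] gap 0.0454 t 8.22 j [ 0.2   0.11  1.92  0.    1.1  -0.83]
turn -31.2 shift cm [-7.6  -9.43 -0.74] rows 3 each [-2.53 -3.14 -0.25]
```

View pics/s5.png

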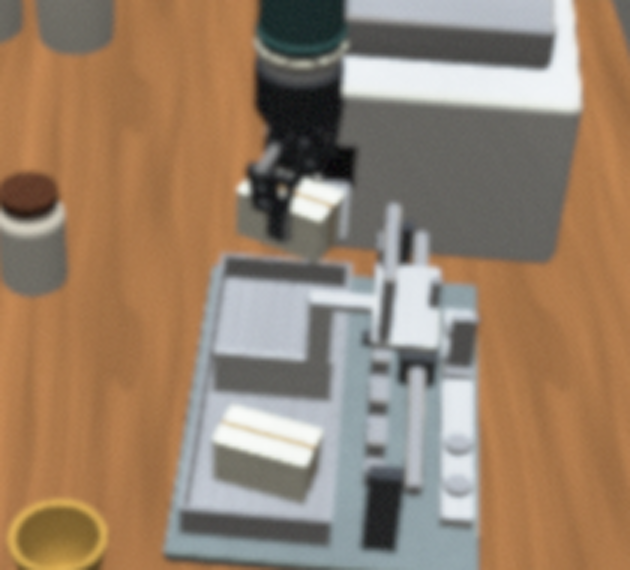

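Emit:
step_arm --moves '[[[0, 0, 0, -5, -1], [0, 0, 0, -5, -1], [0, 0, 0, -5, -1], [0, 0, 0, 0, -1]]]'

```text
t: 8.6
tool_pos: [0.5442, 0.1349, 0.1113]
tool_rot: [-0.001, 0.799, 0.601, -0.002]
ft_force: [-0.4, 0.0, -0.5]
finger_gap: 0.0454
```

```bash
python3 go.py 0.455 0.06 0.118
python3 - <<'E'
from go import *
s=env.get_state();plan(.49,-.353,.118,q=s['tool_rot'],p=np.array([.455,.06,.118]))
E
```

```text
pos [0.5442 0.1349 0.1113] yaw 73.9 tilt z [-0.005 -0.001 -1.   ] F [-0.4  0.  -0.5] gap 0.0454 t 8.6 j [ 0.2   0.12  1.93 -0.    1.1  -1.09]
turn 0 shift cm [-9.67 -6.49 -0.62] rows 3 each [-3.22 -2.16 -0.21]
pos [0.455 0.06  0.118] yaw 73.9 tilt z [-0.005 -0.001 -1.   ] F [-0.4  0.  -0.5] gap 0.0454 t 8.6 j [ 0.2   0.12  1.93 -0.    1.1  -1.09]
turn 0 shift cm [-3.871e+01  1.481e+01  3.000e-02] rows 11 each [-3.52  1.35  0.  ]
```

Emit:
step_arm --moves '[[[-3.2, -2.2, 0, 0, -1], [-3.2, -2.2, 0, 0, -1], [-3.2, -2.1, 0, 0, -1], [-3.5, 0, 0, 0, -1], [-3.5, 1.3, 0, 0, -1], [-3.5, 1.4, 0, 0, -1], [-3.5, 1.4, 0, 0, -1], [-3.5, 1.4, 0, 0, -1]]]'

```text
t: 9.27
tool_pos: [0.4595, -0.1232, 0.1127]
tool_rot: [-0.001, 0.801, 0.599, -0.001]
ft_force: [1.1, -0.4, -1.5]
finger_gap: 0.0452
```

Emit:
step_arm --moves '[[[-3.5, 1.4, 0, 0, -1], [-3.5, 1.4, 0, 0, -1], [-3.5, 1.4, 0, 0, -1], [-3.5, 1.4, 0, 0, -1], [-3.5, 1.4, 0, 0, -1], [-3.2, 1.3, 0, 0, -1], [0, 0, 0, 0, -1], [0, 0, 0, 0, -1]]]'

```text
t: 9.93
tool_pos: [0.4818, -0.3449, 0.1121]
tool_rot: [-0.002, 0.801, 0.598, -0.0]
ft_force: [-1.0, 0.1, -0.9]
finger_gap: 0.0456
```

```bash
python3 go.py 0.490 -0.353 -0.021
```

```text
pos [ 0.4818 -0.3449  0.1121] yaw 73.5 tilt z [-0.003  0.002 -1.   ] F [-1.   0.1 -0.9] gap 0.0456 t 9.93 j [-0.66  0.17  1.87  0.    1.11 -1.95]
turn 0 shift cm [-0.57  1.06 13.31] rows 4 each [-0.14  0.27  3.33]
```

Emit:
step_arm --moves '[[[-0.3, 0.5, 3, 0, -1], [-0.2, 0.5, 3.5, 0, -1], [0, 0, 3, 0, -1], [0, 0, 2.5, 0, -1], [0, 0, 0, 0, -1], [0, 0, 0, 0, -1], [0, 0, 0, 0, -1]]]'

```text
t: 10.52
tool_pos: [0.4919, -0.351, -0.0047]
tool_rot: [0.0, 0.8, 0.6, 0.0]
ft_force: [0.3, -0.4, 0.2]
finger_gap: 0.0456
```

```bash
python3 go.py 0.490 -0.353 -0.021;python3 - <<'E'
from workcell import env
import cv2
p=env.capture("side");a=p["image"][:,:,::-1]
cv2.imwrite("pics/s6.png",cv2.resize(a[270:440,210:420],None,fx=3.5,fy=3.5,interpolation=cv2.INTER_CUBIC))
E
```

```text
pos [ 0.4919 -0.351  -0.0047] yaw 73.8 tilt z [ 0. -0. -1.] F [ 0.3 -0.4  0.2] gap 0.0456 t 10.52 j [-0.66  0.32  1.92  0.    0.89 -1.95]
turn 0 shift cm [-0.25 -0.12  1.63] rows 1 each [-0.25 -0.12  1.63]
```

View pics/s6.png

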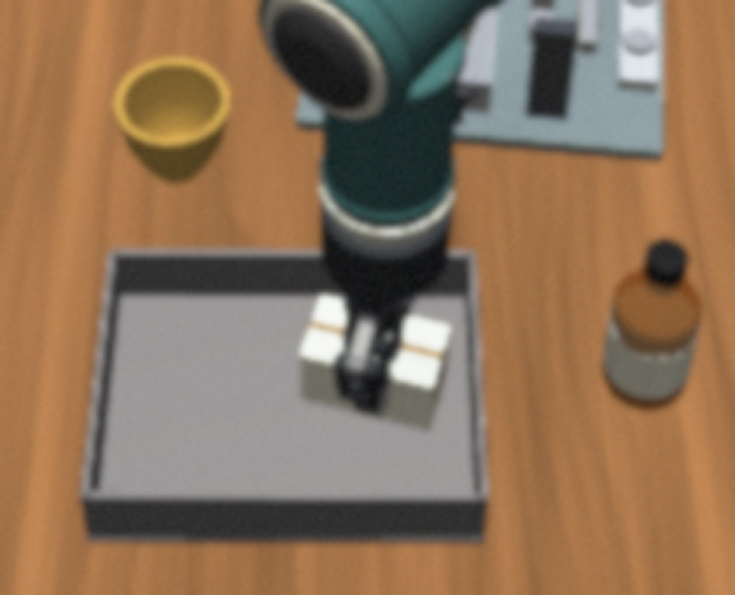

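Carton is over the right half of the tote floor (about 370,350 in the crop), with clearance around it. I'll lower it gently.

Emit:
step_arm --moves '[[[0, 0, 0.8, 0, -1], [0, 0, 0.4, 0, -1], [0, 0, 0.3, 0, -1], [0, 0, 0, 0, -1], [0, 0, 0, 0, -1]]]'

```text
t: 10.98
tool_pos: [0.4912, -0.3515, -0.0206]
tool_rot: [-0.0, 0.8, 0.6, -0.0]
ft_force: [0.6, -0.2, -0.4]
finger_gap: 0.0452
```

Emit:
step_arm --moves '[[[0, 0, 0.15, 0, -1], [0, 0, 0.15, 0, -1], [0, 0, 0, 0, -1]]]'

```text
t: 11.23
tool_pos: [0.4917, -0.352, -0.0216]
tool_rot: [0.0, 0.8, 0.6, 0.0]
ft_force: [-3.0, 1.5, 9.8]
finger_gap: 0.0455
```

Contact (9.8 N). Release and lift.

Emit:
step_arm --moves '[[[0, 0, 0, 0, 0.7], [0, 0, 0, 0, 0.7], [0, 0, 0, 0, 0.7], [0, 0, 0, 0, 0.7], [0, 0, -2, 0, 0.7], [0, 0, -3.5, 0, 0.7], [0, 0, -4, 0, 0.7], [0, 0, -3, 0, 0.7]]]'

```text
t: 11.9
tool_pos: [0.4917, -0.3518, 0.1037]
tool_rot: [0.001, 0.8, 0.6, 0.0]
ft_force: [0.3, -0.6, 0.1]
finger_gap: 0.0723
```

```bash
python3 go.py 0.46 -0.1 0.105
python3 - <<'E'
from go import *
s=env.get_state();plan(.525,-.039,.08,q=s['tool_rot'],p=np.array([.46,-.1,.105]),yaw=68.2)
import cv2
p=env.capture("side");a=p["image"][:,:,::-1]
cv2.imwrite("pics/s7.png",cv2.resize(a[270:440,210:420],None,fx=3.5,fy=3.5,interpolation=cv2.INTER_CUBIC))
E
```

```text
pos [ 0.4917 -0.3518  0.1037] yaw 73.8 tilt z [ 0.001 -0.001 -1.   ] F [ 0.3 -0.6  0.1] gap 0.0723 t 11.9 j [-0.66  0.2   1.85 -0.    1.09 -1.95]
turn 0 shift cm [ 23.3  -10.08  -0.15] rows 7 each [ 3.33 -1.44 -0.02]
pos [ 0.46  -0.1    0.105] yaw 73.8 tilt z [ 0.001 -0.001 -1.   ] F [ 0.3 -0.6  0.1] gap 0.0723 t 11.9 j [-0.66  0.2   1.85 -0.    1.09 -1.95]
turn 5.6 shift cm [8.08 3.77 2.5 ] rows 3 each [2.69 1.26 0.83]
```

View pics/s7.png

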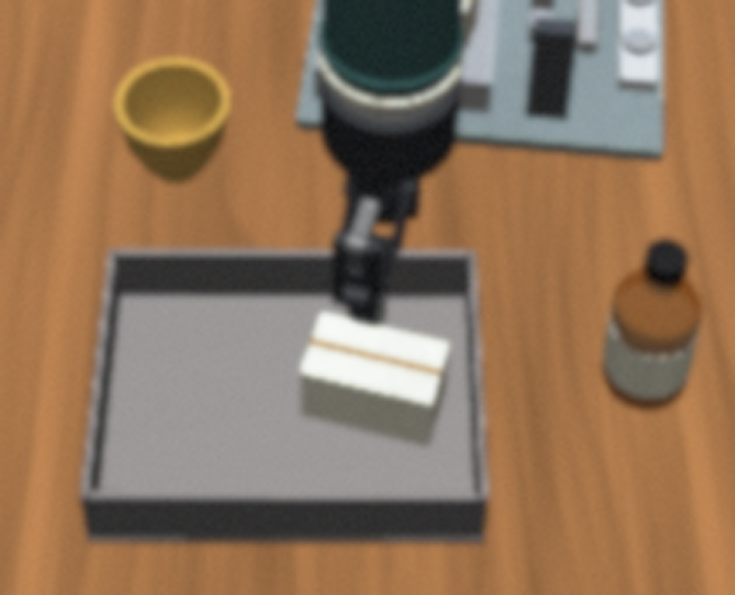

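Carton 2 stands flat in the tote. Next, carton 1.

Emit:
step_arm --moves '[[[3.3, -1.4, 0, 0, 0.7], [3.3, -1.4, 0, 0, 0.7], [3.3, -1.4, 0, 0, 0.7], [3.3, -1.4, 0, 0, 0.7], [3.3, -1.5, 0, 0, 0.7], [3.3, -1.5, 0, 0, 0.7], [3.5, -1.5, 0, 0, 0.7], [0, 0, 0, 5.6, 0.7]]]'

```text
t: 12.62
tool_pos: [0.4574, -0.094, 0.1005]
tool_rot: [-0.002, 0.827, 0.562, 0.0]
ft_force: [-0.7, 0.6, 0.1]
finger_gap: 0.0727
```

Emit:
step_arm --moves '[[[2.7, 1.3, 0.8, 0, 0.7], [2.7, 1.3, 0.8, 0, 0.7], [2.7, 1.2, 0.8, 0, 0.7], [0, 0, 0, 0, 0.7], [0, 0, 0, 0, 0.7], [0, 0, 0, 0, 0.7]]]'

```text
t: 13.12
tool_pos: [0.5241, -0.0386, 0.0769]
tool_rot: [-0.0, 0.828, 0.561, -0.001]
ft_force: [-0.4, -0.5, 0.1]
finger_gap: 0.0728
```

```bash
python3 go.py 0.525 -0.039 0.04 68.2
```

```text
pos [ 0.5241 -0.0386  0.0769] yaw 68.2 tilt z [-0.002 -0.    -1.   ] F [-0.4 -0.5  0.1] gap 0.0728 t 13.12 j [-0.12  0.09  2.04 -0.    1.02 -1.31]
turn 0.0 shift cm [-0.    0.1   3.69] rows 1 each [-0.    0.1   3.69]
```

Emit:
step_arm --moves '[[[0, 0, 3, 0, 0.7], [0, 0, 3, 0, 0.7], [0, 0, 2.6, 0, 0.7], [0, 0, 0, 0, 0.7], [0, 0, 0, 0, 0.7], [0, 0, 0, 0, 0.7]]]'

```text
t: 13.62
tool_pos: [0.5255, -0.0393, -0.0071]
tool_rot: [0.001, 0.828, 0.56, 0.001]
ft_force: [0.5, -0.8, 0.2]
finger_gap: 0.0725
```

Emit:
step_arm --moves '[[[0, 0, 0, 0, -1], [0, 0, 0, 0, -1], [0, 0, 0, 0, -1], [0, 0, 0, 0, -1], [0, 0, 0, 0, -1]]]'

```text
t: 14.03
tool_pos: [0.5271, -0.0389, -0.0062]
tool_rot: [0.001, 0.828, 0.561, 0.002]
ft_force: [-1.0, -0.6, 7.3]
finger_gap: 0.0452
```

```bash
python3 go.py 0.46 -0.1 0.118
```

```text
pos [ 0.5271 -0.0389 -0.0062] yaw 68.2 tilt z [ 0.004 -0.001 -1.   ] F [-1.  -0.6  7.3] gap 0.0452 t 14.03 j [-0.12  0.2   2.09 -0.    0.85 -1.31]
turn 0 shift cm [ -8.15  -3.9  -12.44] rows 4 each [-2.04 -0.98 -3.11]
```

Emit:
step_arm --moves '[[[0, 0, -0.5, 0, -1], [0, 0, -2, 0, -1], [0, 0, -3, 0, -1], [0, 0, -3, 0, -1], [0, 0, -3, 0, -1], [0, 0, -1, -5, -1], [0, 0, 0, 0, -1], [0, 0, 0, 0, -1]]]'

```text
t: 14.7
tool_pos: [0.5251, -0.0385, 0.1172]
tool_rot: [0.001, 0.803, 0.595, 0.001]
ft_force: [-0.8, 0.1, -0.8]
finger_gap: 0.0456
```

```bash
python3 go.py 0.46 -0.2 0.118
python3 - <<'E'
from go import *
s=env.get_state();plan(.380,-.353,.11,q=s['tool_rot'],p=np.array([.46,-.2,.11]))
E
```

```text
pos [ 0.5251 -0.0385  0.1172] yaw 73.1 tilt z [ 0.002 -0.    -1.   ] F [-0.8  0.1 -0.8] gap 0.0456 t 14.7 j [-0.12  0.04  2.    0.    1.1  -1.4 ]
turn 0 shift cm [-17.35  -1.53  -0.08] rows 5 each [-3.47 -0.31 -0.02]
pos [ 0.46 -0.2   0.11] yaw 73.1 tilt z [ 0.002 -0.    -1.   ] F [-0.8  0.1 -0.8] gap 0.0456 t 14.7 j [-0.12  0.04  2.    0.    1.1  -1.4 ]
turn 0 shift cm [-1.697e+01 -3.200e+00 -1.000e-02] rows 5 each [-3.39 -0.64 -0.  ]
```

Emit:
step_arm --moves '[[[-3.4, -0.3, 0, 0, -1], [-3.4, -0.3, 0, 0, -1], [-3.4, -0.3, 0, 0, -1], [-3.5, -0.3, 0, 0, -1], [-3.6, -0.3, 0, 0, -1], [-3.4, -0.6, 0, 0, -1], [-3.4, -0.6, 0, 0, -1], [-3.4, -0.6, 0, 0, -1]]]'

```text
t: 15.37
tool_pos: [0.4111, -0.2923, 0.114]
tool_rot: [-0.002, 0.804, 0.595, -0.001]
ft_force: [0.2, -1.5, -1.6]
finger_gap: 0.045
```

Emit:
step_arm --moves '[[[-3.4, -0.7, 0, 0, -1], [-3.4, -0.7, 0, 0, -1], [0, 0, 0, 0, -1], [0, 0, 0, 0, -1], [0, 0, 0, 0, -1]]]'

```text
t: 15.78
tool_pos: [0.3795, -0.352, 0.1145]
tool_rot: [-0.002, 0.804, 0.595, 0.0]
ft_force: [1.0, -0.8, -0.7]
finger_gap: 0.0455
```

```bash
python3 go.py 0.38 -0.353 -0.005
```

```text
pos [ 0.3795 -0.352   0.1145] yaw 73.1 tilt z [-0.002  0.003 -1.   ] F [ 1.  -0.8 -0.7] gap 0.0455 t 15.78 j [-0.8   0.03  2.02  0.    1.1  -2.07]
turn 0 shift cm [-0.11  0.12 11.95] rows 3 each [-0.04  0.04  3.98]
```

Emit:
step_arm --moves '[[[0, 0, 3, 0, -1], [0, 0, 3.5, 0, -1], [0, 0, 3, 0, -1], [0, 0, 2.5, 0, -1], [0, 0, 0.5, 0, -1], [0, 0, 0, 0, -1], [0, 0, 0, 0, -1]]]'

```text
t: 16.37
tool_pos: [0.3813, -0.3526, -0.0082]
tool_rot: [-0.0, 0.803, 0.597, 0.0]
ft_force: [-0.0, -0.7, 0.1]
finger_gap: 0.045
```

Emit:
step_arm --moves '[[[0, 0, 0.3, 0, -1], [0, 0, 0.2, 0, -1], [0, 0, 0.2, 0, -1], [0, 0, 0, 0, -1]]]'

```text
t: 16.7
tool_pos: [0.381, -0.3537, -0.0148]
tool_rot: [0.001, 0.803, 0.596, 0.0]
ft_force: [-0.6, -0.5, -0.6]
finger_gap: 0.0455
```

Emit:
step_arm --moves '[[[0, 0, 0.2, 0, -1], [0, 0, 0.2, 0, -1], [0, 0, 0.1, 0, -1], [0, 0, 0, 0, -1]]]'

```text
t: 17.03
tool_pos: [0.3808, -0.3538, -0.0191]
tool_rot: [0.0, 0.803, 0.596, 0.0]
ft_force: [-2.5, 2.6, 9.8]
finger_gap: 0.0454
```

Emit:
step_arm --moves '[[[0, 0, 0, 0, 0.6], [0, 0, 0, 0, 0.6], [0, 0, 0, 0, 0.6], [0, 0, 0, 0, 0.6], [0, 0, -2, 0, 0.6], [0, 0, -3.5, 0, 0.6], [0, 0, -4, 0, 0.6], [0, 0, -4, 0, 0.6]]]'

```text
t: 17.7
tool_pos: [0.3796, -0.3523, 0.1147]
tool_rot: [-0.001, 0.803, 0.596, -0.0]
ft_force: [1.7, -1.3, 0.2]
finger_gap: 0.0684
```

Run:
```python
from go import *
import cv2
s=env.get_state();plan(.380,-.353,.2)
for n in("side","top"):
  p=env.capture(n);a=p["image"][:,:,::-1]
  cv2.imwrite(f"pics/{n}8.png",a)
cv2.imwrite("pics/s8.png",cv2.resize(cv2.imread("pics/side8.png")[270:440,210:420],None,fx=3.5,fy=3.5,interpolation=cv2.INTER_CUBIC))
```

```text
pos [ 0.3796 -0.3523  0.1147] yaw 73.2 tilt z [-0.002  0.002 -1.   ] F [ 1.7 -1.3  0.2] gap 0.0684 t 17.7 j [-0.8   0.03  2.02  0.    1.09 -2.07]
turn 0 shift cm [-0.05  0.04 -8.53] rows 3 each [-0.02  0.01 -2.84]
```

View pics/s8.png

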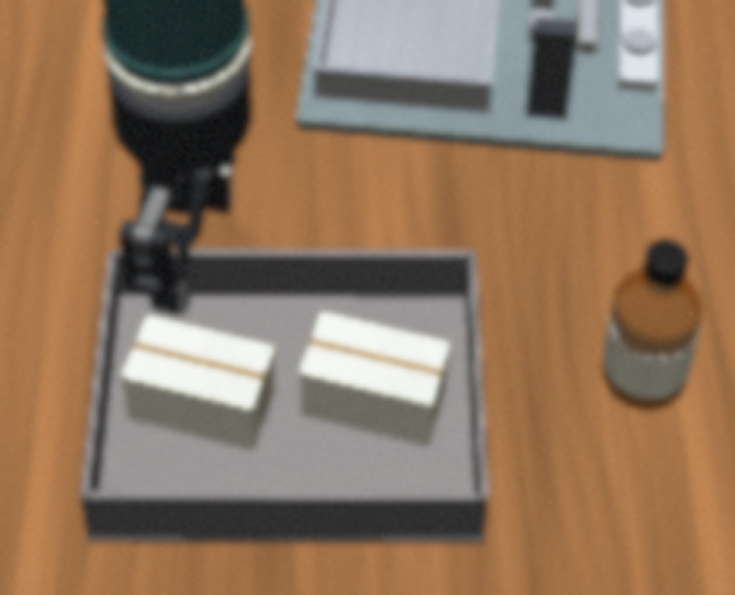

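View pics/top8.png

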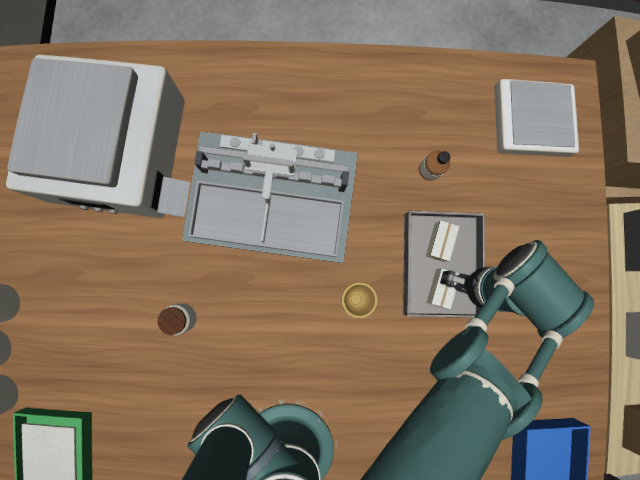

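```bash
python3 - <<'E'
from h import *
zt=lambda u,v:np.array(((u+.5)/4-.5+170,(v+.5)/3.75-.5+120))
zs=lambda u,v:np.array(((u+.5)/4.2-.5+270,(v+.5)/4.2-.5+170))
pk=np.array([.5333,.0566,-.117])
# knob: triangulate
r=least_squares(lambda P:np.r_[proj('top',[P])[0]-zt(409,97),proj('side',[P])[0]-zs(463,115)],[.66,.045,.17])
P=r.x;print('knob',P,r.fun.round(1)); c,s=np.cos(pk[2]),np.sin(pk[2]);d=P[:2]-pk[:2];print('packer',c*d[0]+s*d[1],-s*d[0]+c*d[1])
for n in('loop',):
  for y in(-.046,.0,.046):
    q=w(pk,[[.095,y,.216]]);print(y,q,(proj('top',q)-[170,120]+.5)*[4,3.75],(proj('side',q)-[270,170]+.5)*4.2)
print(w(pk,[[.095,0,0],[.095,.05,0]]))
E
python3 go.py 0.6275 0.0455 0.25 -6.7
```

```text
knob [0.64897023 0.03692828 0.23137847] [ 0.   0.8  1.  -0.2]
packer 0.11717576966633886 -0.006034671402068632
-0.046 [[ 6.22280785e-01 -1.75170477e-04  2.16000000e-01]] [[485.66953912 159.62831614]] [[425.9749267  174.91487916]]
0.0 [[0.62765051 0.04551034 0.216     ]] [[392.34939947 147.83686409]] [[428.31442645 125.48238823]]
0.046 [[0.63302024 0.09119585 0.216     ]] [[299.25037349 136.24119023]] [[430.5420153   78.36250518]]
[[0.62765051 0.04551034 0.        ]
 [0.63348718 0.09516851 0.        ]]
pos [ 0.385  -0.3577  0.1224] yaw 73.2 tilt z [ 0.01 -0.01 -1.  ] F [ 0.2 -1.1 -0.1] gap 0.0686 t 17.8 j [-0.8   0.03  2.01  0.    1.09 -2.07]
turn 79.9 shift cm [ 19.53 -42.76 -12.93] rows 12 each [ 1.63 -3.56 -1.08]
```

Run:
```python
import cv2
a=cv2.imread("pics/side8.png");cv2.imwrite("pics/s8l.png",cv2.resize(a[160:290,320:430],None,fx=6,fy=4.6,interpolation=cv2.INTER_CUBIC))
```

```text
(no output)
```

View pics/s8l.png

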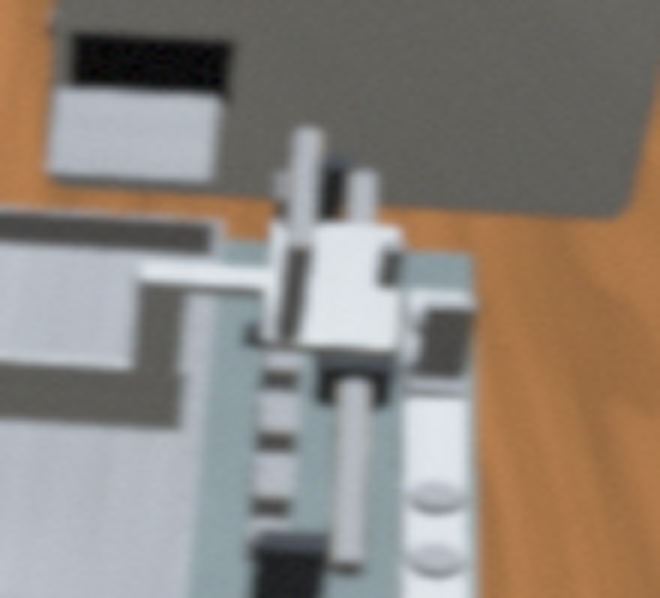

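Run:
```python
from h import *
pk=np.array([.5333,.0566,-.117])
for x in(.11,.12,.13,.14):
  for z in(.146,.17,.19,.21,.23):
    q=w(pk,[[x,0,z]]);print(x,z,((proj('top',q)-[170,120]+.5)*[4,3.75]).round(0),((proj('side',q)-[270,170]+.5)*4.2).round(0))
a=cv2.imread("pics/top8.png");cv2.imwrite("pics/t8l.png",cv2.resize(a[125:185,220:310],None,fx=8.5,fy=9,interpolation=cv2.INTER_CUBIC))
```

```text
0.11 0.146 [[404. 152.]] [[443. 216.]]
0.11 0.17 [[402. 142.]] [[447. 186.]]
0.11 0.19 [[400. 132.]] [[450. 161.]]
0.11 0.21 [[397. 123.]] [[453. 135.]]
0.11 0.23 [[395. 113.]] [[456. 109.]]
0.12 0.146 [[407. 135.]] [[459. 217.]]
0.12 0.17 [[404. 124.]] [[463. 187.]]
0.12 0.19 [[402. 115.]] [[466. 162.]]
0.12 0.21 [[400. 105.]] [[469. 137.]]
0.12 0.23 [[398.  94.]] [[472. 110.]]
0.13 0.146 [[409. 118.]] [[476. 218.]]
0.13 0.17 [[407. 106.]] [[479. 189.]]
0.13 0.19 [[405.  97.]] [[483. 164.]]
0.13 0.21 [[403.  86.]] [[486. 138.]]
0.13 0.23 [[401.  76.]] [[489. 112.]]
0.14 0.146 [[412. 100.]] [[492. 220.]]
0.14 0.17 [[410.  89.]] [[496. 190.]]
0.14 0.19 [[408.  79.]] [[499. 165.]]
0.14 0.21 [[406.  68.]] [[503. 139.]]
0.14 0.23 [[404.  57.]] [[506. 113.]]
```

View pics/t8l.png

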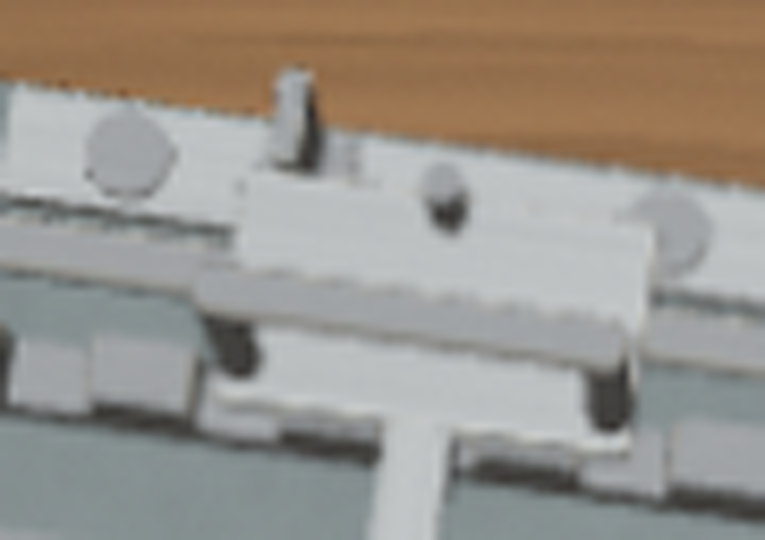

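Emit:
step_arm --moves '[[[0, 0, -3.2, 7, 0.3], [0, 0, -3.3, 7, 0.3], [0, 0, -3.3, 7, 0.3], [0, 0, -3.2, 7, 0.3], [0, 0, 0, 7, 0.3], [0, 0, 0, 7, 0.3], [0, 0, 0, 7, 0.3], [0, 0, 0, 7, 0.3]]]'

```text
t: 18.47
tool_pos: [0.3805, -0.3532, 0.2441]
tool_rot: [-0.0, 0.989, 0.146, -0.0]
ft_force: [-0.2, 0.2, -0.4]
finger_gap: 0.0556
```

Emit:
step_arm --moves '[[[0, 0, 0, 7, 0.3], [0, 0, 0, 7, 0.3], [0, 0, 0, 7, 0.3], [0, 0, 0, 3, 0.3], [0, 0, 0, 0, 0.3], [0, 0, 0, 0, 0.3]]]'

```text
t: 18.97
tool_pos: [0.3804, -0.3531, 0.2438]
tool_rot: [-0.0, 0.998, -0.059, -0.0]
ft_force: [0.6, -0.6, 0.4]
finger_gap: 0.0555
```

```bash
python3 go.py 0.6275 0.0455 0.25 -6.7
```

```text
pos [ 0.3804 -0.3531  0.2438] yaw -6.7 tilt z [-0.001  0.001 -1.   ] F [ 0.6 -0.6  0.4] gap 0.0555 t 18.97 j [-0.8  -0.06  1.87 -0.    1.34 -0.68]
turn -0.0 shift cm [ 19.89 -42.47  -0.61] rows 12 each [ 1.66 -3.54 -0.05]
```

Emit:
step_arm --moves '[[[1.66, -3.54, 0, 0, 0.3], [1.66, -3.54, 0, 0, 0.3], [1.66, -3.54, 0, 0, 0.3], [1.66, -3.54, 0, 0, 0.3], [1.66, -3.54, 0, 0, 0.3], [1.66, -3.54, 0, 0, 0.3], [1.66, -3.54, 0, 0, 0.3], [1.66, -3.54, 0, 0, 0.3]]]'

```text
t: 19.63
tool_pos: [0.5468, -0.086, 0.2444]
tool_rot: [0.0, 0.998, -0.058, 0.0]
ft_force: [1.2, 0.4, -0.2]
finger_gap: 0.0554
```

Emit:
step_arm --moves '[[[1.66, -3.54, 0, 0, 0.3], [1.66, -3.54, 0, 0, 0.3], [1.66, -3.54, 0, 0, 0.3], [1.66, -3.54, 0, 0, 0.3], [0, 0, 0, 0, 0.3], [0, 0, 0, 0, 0.3], [0, 0, 0, 0, 0.3]]]'

```text
t: 20.22
tool_pos: [0.6284, 0.0448, 0.2438]
tool_rot: [0.0, 0.998, -0.059, -0.001]
ft_force: [-0.4, -0.8, 0.1]
finger_gap: 0.0554
```

```bash
python3 go.py 0.6275 0.0455 0.148 -6.7
python3 - <<'E'
from h import *
from workcell import env
s=env.get_state()
for n in('side','top'):
    p=env.capture(n);a=p["image"][:,:,::-1].copy()
    u,v=proj(n,[s['tool_pos']+[0,0,.04]])[0]
    x0,y0=int(u)-60,int(v)-40
    b=cv2.resize(a[y0:y0+110,x0:x0+120],None,fx=6,fy=5.4,interpolation=cv2.INTER_CUBIC)
    cv2.circle(b,(int((u-x0+.5)*6),int((v-y0+.5)*5.4)),4,(0,0,255),-1)
    cv2.imwrite(f"pics/z9_{n}.png",b)
E
```

```text
pos [0.6284 0.0448 0.2438] yaw -6.7 tilt z [-0.001 -0.001 -1.   ] F [-0.4 -0.8  0.1] gap 0.0554 t 20.22 j [ 0.03  0.15  1.64 -0.    1.35  0.15]
turn -0.0 shift cm [-0.08 -0.07  9.58] rows 3 each [-0.03 -0.02  3.19]
```

View pics/z9_side.png

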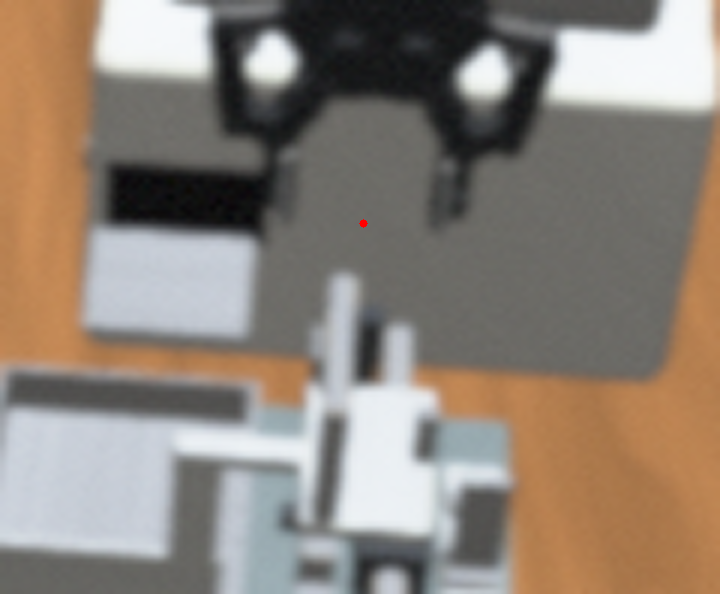

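View pics/z9_top.png

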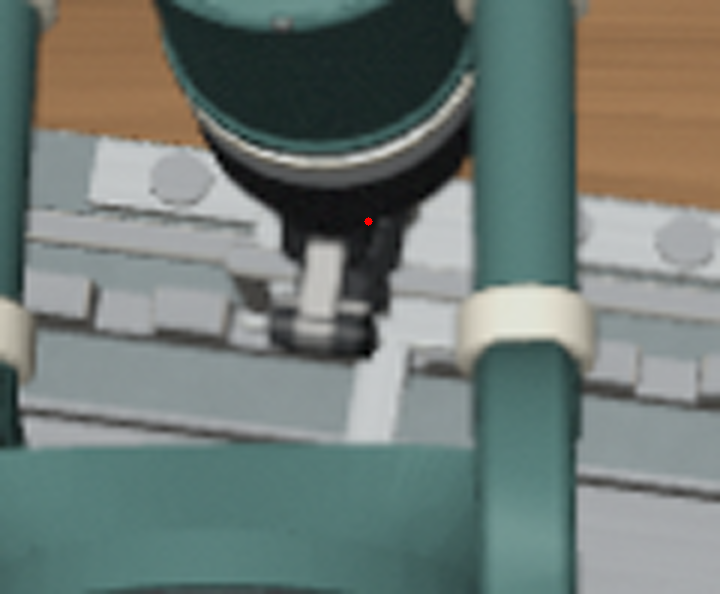

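Emit:
step_arm --moves '[[[-0.2, 0, 2, 0, 0.3], [0, 0, 3, 0, 0.3], [0, 0, 3, 0, 0.3], [0, 0, 1.5, 0, 0.3], [0, 0, 0, 0, 0.3], [0, 0, 0, 0, 0.3], [0, 0, 0, 0, 0.3]]]'

```text
t: 20.9
tool_pos: [0.6277, 0.0442, 0.1513]
tool_rot: [-0.0, 0.998, -0.06, 0.001]
ft_force: [0.5, -0.7, 0.4]
finger_gap: 0.055
```

```bash
python3 go.py 0.6265 0.0455 0.148 -6.7
python3 - <<'E'
from h import *
from workcell import env
s=env.get_state()
for n in('side',):
    p=env.capture(n);a=p["image"][:,:,::-1].copy()
    u,v=proj(n,[s['tool_pos']+[0,0,.04]])[0]
    x0,y0=int(u)-60,int(v)-50
    b=cv2.resize(a[y0:y0+110,x0:x0+120],None,fx=6,fy=5.4,interpolation=cv2.INTER_CUBIC)
    cv2.circle(b,(int((u-x0+.5)*6),int((v-y0+.5)*5.4)),4,(0,0,255),-1)
    cv2.imwrite(f"pics/z10_{n}.png",b)
E
```

```text
pos [0.6277 0.0442 0.1513] yaw -6.9 tilt z [ 0.003 -0.    -1.   ] F [ 0.5 -0.7  0.4] gap 0.055 t 20.9 j [ 0.03  0.2   1.75 -0.    1.18  0.15]
turn -0.2 shift cm [-0.14 -0.11  0.33] rows 1 each [-0.14 -0.11  0.33]
```

View pics/z10_side.png

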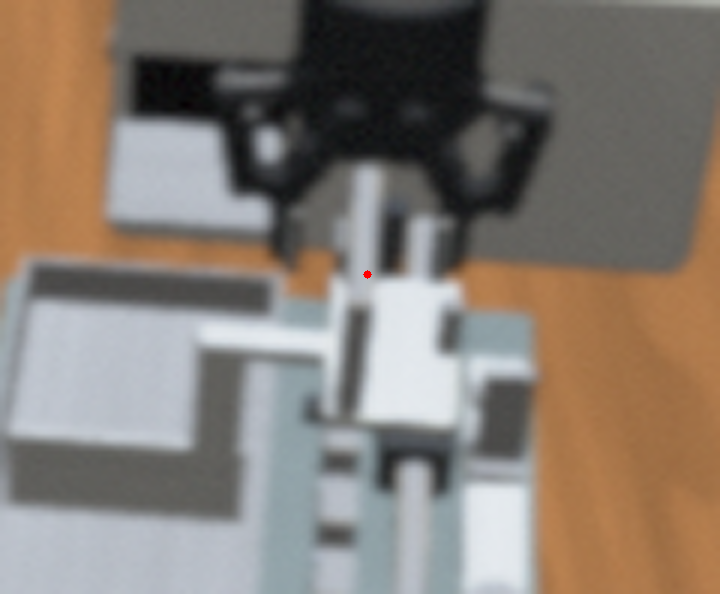

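Emit:
step_arm --moves '[[[0, 0, 0.2, 0, -1], [0, 0, 0, 0, -1], [0, 0, 0, 0, -1], [0, 0, 0, 0, -1], [0, 0, 0, 0, -1], [0, 0, 0, 0, -1], [0, 0, 0, 0, -1]]]'

```text
t: 21.53
tool_pos: [0.6261, 0.0453, 0.1484]
tool_rot: [0.0, 0.998, -0.059, -0.001]
ft_force: [-4.0, 0.8, 5.9]
finger_gap: 0.0104
```

Emit:
step_arm --moves '[[[0, 0, -0.5, 0, -1], [0, 0, -0.8, 0, -1], [0, 0, -0.8, 0, -1], [0, 0, -0.8, 0, -1], [0, 0, -0.7, 0, -1], [0, 0, 0, 0, -1], [0, 0, 0, 0, -1]]]'

```text
t: 22.12
tool_pos: [0.6261, 0.0453, 0.1842]
tool_rot: [-0.0, 0.998, -0.059, -0.001]
ft_force: [-4.0, 1.5, -3.9]
finger_gap: 0.0101
```

```bash
python3 go.py 0.6261 0.0453 0.148 -6.7
python3 - <<'E'
from h import *
from workcell import env
p=env.capture('side');a=p["image"][:,:,::-1]
cv2.imwrite("pics/s11.png",cv2.resize(a[160:290,300:430],None,fx=5,fy=4.5,interpolation=cv2.INTER_CUBIC))
E
```

```text
pos [0.6261 0.0453 0.1842] yaw -6.8 tilt z [-0.001  0.    -1.   ] F [-4.   1.5 -3.9] gap 0.0101 t 22.12 j [0.03 0.18 1.72 0.   1.24 0.15]
turn -0.1 shift cm [ 0.01 -0.    3.62] rows 1 each [ 0.01 -0.    3.62]
```

View pics/s11.png

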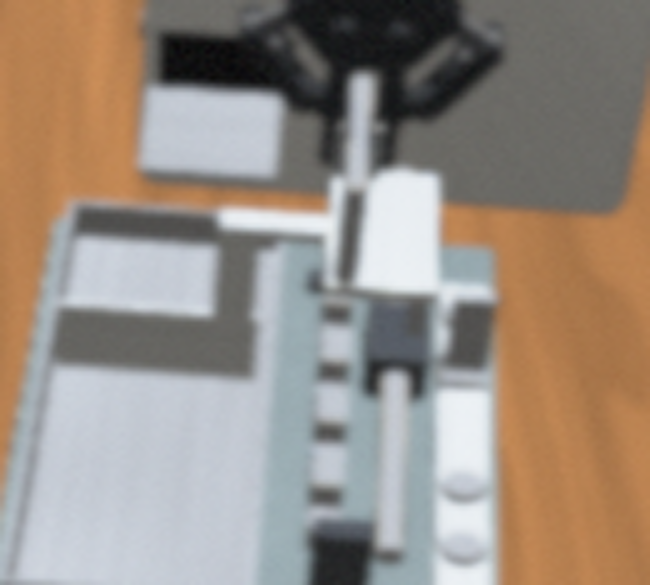

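Emit:
step_arm --moves '[[[0, -0.6, 0, 0, -1], [0, -1.2, 0, 0, -1], [0, -1.2, 0, 0, -1], [0, -1.2, 0, 0, -1], [0, -0.8, 0, 0, -1], [0, 0, 0, 0, -1], [0, 0, 0, 0, -1], [0, 0, 0, 0, -1]]]'

```text
t: 22.83
tool_pos: [0.6322, 0.0963, 0.183]
tool_rot: [-0.0, 0.998, -0.059, -0.001]
ft_force: [-5.0, 2.6, -3.5]
finger_gap: 0.0101
```

```bash
python3 go.py 0.6319 0.0950 0.15 -6.7
python3 - <<'E'
from h import *
from workcell import env
p=env.capture('side');a=p["image"][:,:,::-1]
cv2.imwrite("pics/s12.png",cv2.resize(a[160:290,300:430],None,fx=5,fy=4.5,interpolation=cv2.INTER_CUBIC))
p=env.capture('top');a=p["image"][:,:,::-1]
cv2.imwrite("pics/t12.png",cv2.resize(a[120:250,170:370],None,fx=4,fy=4,interpolation=cv2.INTER_CUBIC))
E
```

```text
pos [0.6322 0.0963 0.183 ] yaw -6.7 tilt z [-0.001  0.001 -1.   ] F [-5.   2.6 -3.5] gap 0.0101 t 22.83 j [0.11 0.2  1.69 0.   1.24 0.23]
turn -0.0 shift cm [-0.01  0.13  3.3 ] rows 1 each [-0.01  0.13  3.3 ]
```

View pics/s12.png

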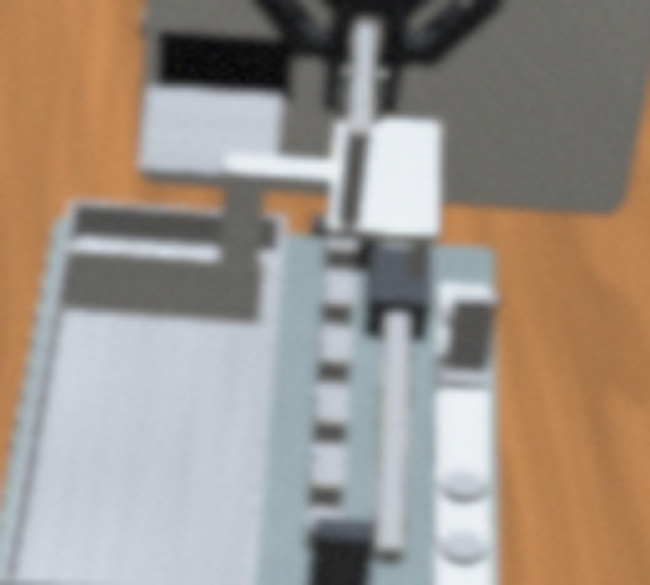

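View pics/t12.png

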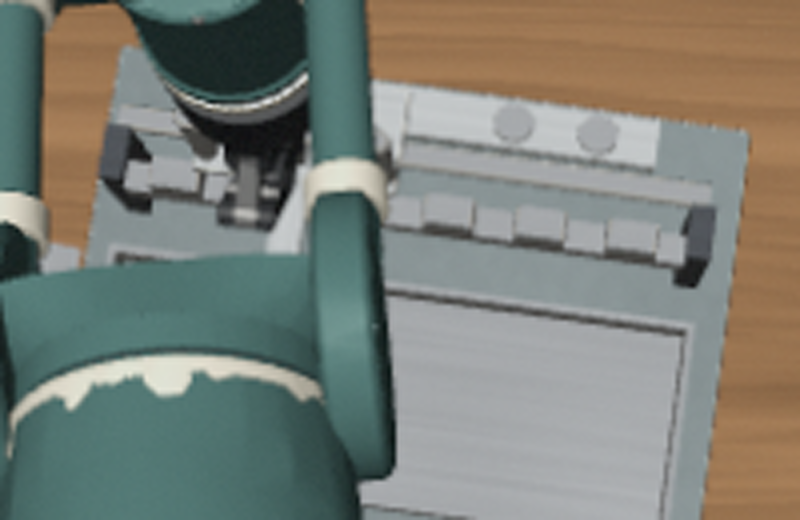

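Emit:
step_arm --moves '[[[0, 0.1, 0.6, 0, -1], [0, 0, 0.8, 0, -1], [0, 0, 0.8, 0, -1], [0, 0, 0.7, 0, -1], [0, 0, 0.3, 0, -1], [0, 0, 0, 0, -1], [0, 0, 0, 0, -1]]]'

```text
t: 23.52
tool_pos: [0.6319, 0.0944, 0.1511]
tool_rot: [-0.0, 0.998, -0.059, -0.001]
ft_force: [-5.1, 1.3, -3.5]
finger_gap: 0.0104
```

Emit:
step_arm --moves '[[[0, 0, 0.2, 0, -1], [0, 0, 0.1, 0, -1], [0, 0, 0, 0, -1], [0, 0, 0, 0, -1]]]'

```text
t: 23.85
tool_pos: [0.6319, 0.0943, 0.1487]
tool_rot: [-0.0, 0.998, -0.059, -0.001]
ft_force: [-5.0, 1.5, -4.9]
finger_gap: 0.01
```

Release, then check before withdrawing.

Emit:
step_arm --moves '[[[0, 0, 0, 0, 0.3], [0, 0, 0, 0, 0.3], [0, 0, 0, 0, 0.3], [0, 0, 0, 0, 0.3], [0, 0, 0, 0, 0.3], [0, 0, 0, 0, 0.3]]]'

```text
t: 24.35
tool_pos: [0.6333, 0.0938, 0.1492]
tool_rot: [-0.0, 0.998, -0.059, 0.001]
ft_force: [-0.6, 0.3, 0.6]
finger_gap: 0.0554
```

```bash
python3 go.py 0.6319 0.0950 0.25 -6.7
python3 - <<'E'
from h import *
from workcell import env
p=env.capture('side');a=p["image"][:,:,::-1]
cv2.imwrite("pics/s13.png",cv2.resize(a[160:290,300:430],None,fx=5,fy=4.5,interpolation=cv2.INTER_CUBIC))
E
```

```text
pos [0.6333 0.0938 0.1492] yaw -6.8 tilt z [ 0.002  0.    -1.   ] F [-0.6  0.3  0.6] gap 0.0554 t 24.35 j [ 0.11  0.23  1.73 -0.    1.18  0.23]
turn -0.1 shift cm [ -0.14  -0.11 -10.08] rows 3 each [-0.05 -0.04 -3.36]
```

View pics/s13.png

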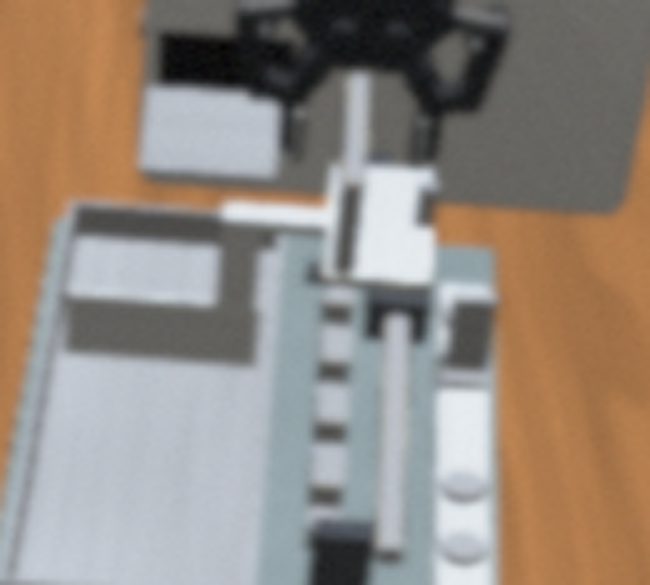

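The divider is down (slider block hidden again under the crosspiece). Withdraw straight up and move back.

Emit:
step_arm --moves '[[[0, 0, -2, 0, 0.3], [0, 0, -3.5, 0, 0.3], [0, 0, -3.5, 0, 0.3], [0, 0, -3, 0, 0.3], [-4, 0, 0, 0, 0.3], [-4, 0, 0, 0, 0.3], [-4, 0, 0, 0, 0.3], [-4, 0, 0, 0, 0.3]]]'

```text
t: 25.07
tool_pos: [0.4724, 0.1128, 0.2685]
tool_rot: [-0.0, 0.998, -0.06, 0.0]
ft_force: [-0.5, -0.1, 0.7]
finger_gap: 0.0556
```

Emit:
step_arm --moves '[[[-3, 4, 0, 0, 0.3], [0, 4, 0, 0, 0.3], [0, 4, 0, 0, 0.3], [0, 4, 0, 0, 0.3], [0, 4, 0, 0, 0.3], [0, 4, 0, 0, 0.3], [0, 0, 0, 0, 0.3], [0, 0, 0, 0, 0.3]]]'

```text
t: 25.73
tool_pos: [0.4208, -0.118, 0.2686]
tool_rot: [0.0, 0.998, -0.062, 0.0]
ft_force: [0.2, -0.0, 1.1]
finger_gap: 0.0558
```

Run:
```python
from h import *
from workcell import env
s=env.get_state();print(s['tool_pos'],s['ft_force'],s['t'])
pk=np.array([.5333,.0566,-.117])
for n in('side','top'):
    p=env.capture(n);a=p["image"][:,:,::-1].copy()
    cv2.imwrite(f"pics/f_{n}.png",a)
    for t,P in(('loop_bar',[.095,.05,.21]),('plate',[0,.05,.047]),('pin',[.095,.05,.102])):
        print(n,t,[(x['xy'],x['confidence']) for x in env.landmark_of(p,t)[:2]],'expected',proj(n,w(pk,[P])).round(1))
    y0,x0=(120,170) if n=='top' else (160,290)
    b=cv2.resize(a[y0:y0+150,x0:x0+200],None,fx=4,fy=4,interpolation=cv2.INTER_CUBIC)
    for e in(-.046,.046):
        for y,col in((.05,(0,0,255)),):
            u=(proj(n,w(pk,[[.095,y+e,.21]]))[0]-[x0,y0]+.5)*4
            cv2.circle(b,tuple(int(k) for k in u),3,col,-1)
    cv2.imwrite(f"pics/fz_{n}.png",b)
```

```text
[ 0.42080567 -0.11797941  0.26864452] [ 0.18564441 -0.04694124  1.13158094] 25.7333
side loop_bar [([370.5, 189.4], 0.6)] expected [[371.9 189.1]]
side plate [([334.7, 231.3], 0.89)] expected [[332.8 232.7]]
side pin [([367.7, 217.2], 0.65)] expected [[368.5 220.6]]
top loop_bar [([244.1, 155.0], 0.91)] expected [[242.6 156.3]]
top plate [([241.8, 214.8], 0.89)] expected [[244.  214.7]]
top pin [([246.8, 168.4], 0.8)] expected [[247.8 168.5]]
```

View pics/fz_side.png

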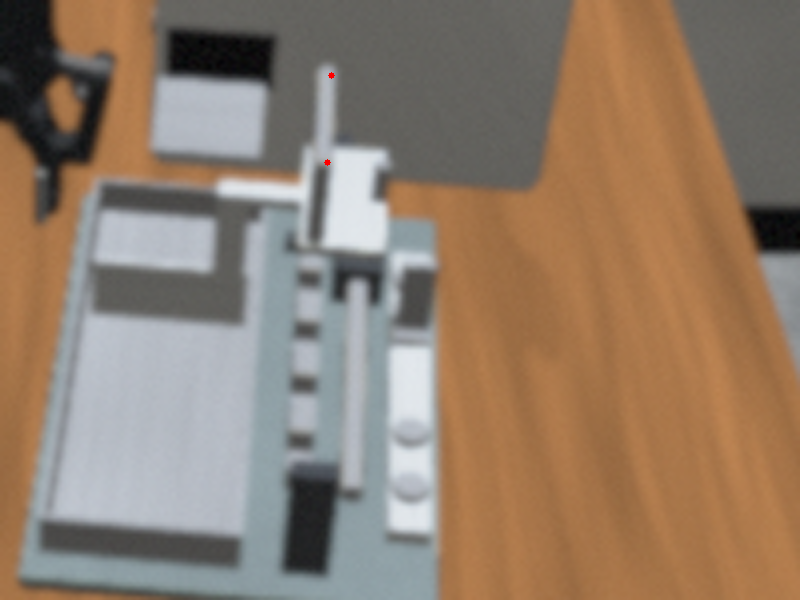

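View pics/fz_top.png

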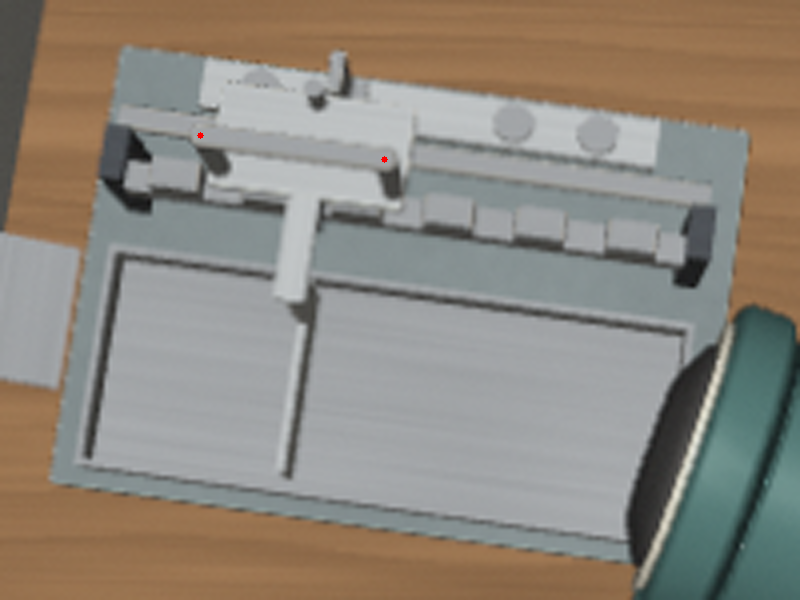

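View pics/f_side.png

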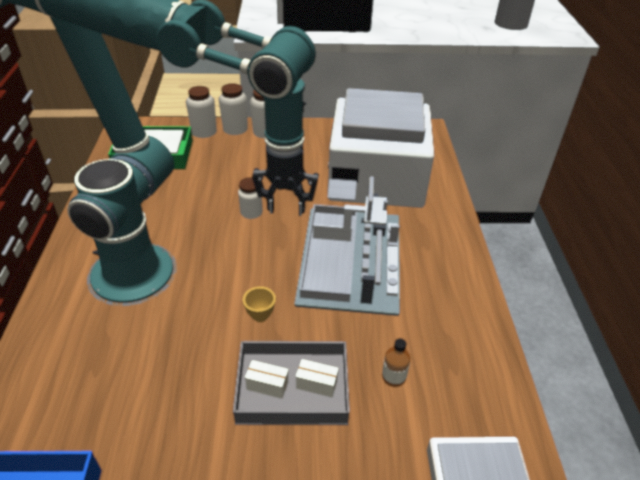

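Run:
```python
from h import *
pk=np.array([.5333,.0566,-.117])
for n,ctr,hw in(('side',[.113,0,.146],(18,20)),('top',[.113,0,.146],(32,16))):
    a=cv2.imread(f'pics/{n}0.png',0);b=cv2.imread(f'pics/f_{n}.png',0)
    k=6
    P=w(pk,[ctr])[0]
    # warp patch by affine from projections of 3 nearby pts under shift
    def aff(dy,dz):
        pts=[[0,0,0],[.03,0,0],[0,.03,0]]
        s=proj(n,[w(pk,[np.array(ctr)+p])[0] for p in pts]);d=proj(n,[w(pk,[np.array(ctr)+p+[0,dy,dz]])[0] for p in pts])
        return cv2.getAffineTransform(s.astype(np.float32),d.astype(np.float32))
    u,v=proj(n,[P])[0]
    best=[]
    for dy in np.arange(.042,.0581,.001):
        for dz in np.arange(-.004,.0121,.001):
            M=aff(dy,dz); Wp=cv2.warpAffine(b,M,(640,480),flags=cv2.INTER_LINEAR|cv2.WARP_INVERSE_MAP)
            sl=np.s_[int(v-hw[1]):int(v+hw[1]),int(u-hw[0]):int(u+hw[0])]
            best.append((np.corrcoef(a[sl].ravel(),Wp[sl].ravel())[0,1],dy,dz))
    best.sort(reverse=True);print(n,[(round(x[0],3),round(x[1],3),round(x[2],3)) for x in best[:8]])
```

```text
side [(np.float64(0.843), np.float64(0.047), np.float64(0.001)), (np.float64(0.843), np.float64(0.046), np.float64(0.002)), (np.float64(0.843), np.float64(0.048), np.float64(0.0)), (np.float64(0.842), np.float64(0.045), np.float64(0.003)), (np.float64(0.842), np.float64(0.052), np.float64(-0.003)), (np.float64(0.842), np.float64(0.042), np.float64(0.005)), (np.float64(0.842), np.float64(0.051), np.float64(-0.002)), (np.float64(0.842), np.float64(0.043), np.float64(0.004))]
top [(np.float64(0.859), np.float64(0.05), np.float64(-0.001)), (np.float64(0.858), np.float64(0.05), np.float64(-0.002)), (np.float64(0.858), np.float64(0.049), np.float64(0.001)), (np.float64(0.857), np.float64(0.049), np.float64(0.0)), (np.float64(0.857), np.float64(0.05), np.float64(0.0)), (np.float64(0.857), np.float64(0.049), np.float64(-0.001)), (np.float64(0.855), np.float64(0.049), np.float64(0.002)), (np.float64(0.854), np.float64(0.05), np.float64(-0.003))]
```

Travel is about 49–50 mm and the lift change about 0, so the divider is seated. I'll hand in.

Run:
```python
from workcell import env
print(env.finish_job())
```

```text
the job is handed in; nothing more can be done
None
```

I put both cartons in the grey tote, then moved the divider to the notch opposite the fin clip (packer y = +50 mm), and handed the job in at about 26 s. No verdict was reported.

**Cartons:** In the pictures after each placing, and in the last side picture, both stand upright and flat inside the tote walls.

**Divider:** I lifted it about 36 mm, slid it 50 mm and released it down in the notch. Comparing the first and last pictures:
- **Top view:** it moved 49–50 mm with no change in lift.
- **Side view:** the match was loose. It gave 47 mm and +1 mm, but nearby combinations of travel and lift fitted almost as well.

**Bystanders and arm:** In the last side picture the jar, mortar and bottle look to be where they were at the start. I judged that by eye and did not measure it. The arm ended clear of everything, with about 1 N at the wrist.

**What disagreed:**
- **Height reading:** the real fingertip sits about 40 mm above the reported height. My first grasp, on carton 2, closed on air because of this, and the pictures showed the carton stayed in place. I used the offset from then on.
- **Pin position:** the network's pin point in the side view was about 3 pixels from where I expected it. The other points checked agreed within about 2 pixels.

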